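# Close up the vacuum pot for a mounted sample

## Robot

A 6-joint arm with a two-finger parallel gripper is mounted at the origin on the work surface. World frame = base frame: x ahead of the robot, y to its left, z up, the work surface at z = 0. Lengths are in mm, angles in rad, forces in N, time in s.
With the tool pointing down it reaches from about 300 to 775 mm from the base axis. Payload 14.6 kg.
Tool frame: the origin (TCP) lies at the very end of the fingers, on their centre line; the grasp point (between the pads) lies 19 mm behind it; z points along the fingers, y is the line along which they close (so a half turn about z gives the same grasp; the last joint's range is limited). The gripper opens to 94 mm and grips with 3 to 60 N. Pads are 16 mm wide; open, the fingers measure 119 mm over their backs; the gripper's body (75 mm by 177 mm) begins 78 mm behind the grasp point.
Start: joints at [-1.389, 0.3, 1.521, -0, 1.321, -0.067], TCP at [135.426, -533.056, 170.146] pointing down, gripper open.
Joint ranges: [-3.03, 3.03], [-0.79, 2.21], [0.23, 2.52], [-1.04, 4.18], [0, 3.07], [-2.55, 2.55]. Speed limits (rad/s): [2.22, 2.22, 2.57, 3.14, 3.14, 3.14].

## Interface

Orientations are given as [roll, pitch, yaw] about the fixed x, y, z axes, in that order (R = Rz(yaw) Ry(pitch) Rx(roll)).
In Python, from cell import manip gives the robot as it stands.
- The arm moves only by the tool servo_tool, never from a script. Its argument "rows" is a list of rows, each a list of 7 numbers: the turn, a rotation vector about the world's x, y, z in degrees, then the shift along the world's x, y, z in mm, then the closure, from 0 (fully open) to 1 (shut). In form: [[rx, ry, rz, dx, dy, dz, fingers], ...]. A call has 1 to 20 rows; each row shifts and turns the commanded pose from where the row before left it; what a row does not reach is not made up. A row lasts 1/8 s, in which the tool goes at most 62.5 mm and 10.7 degrees, less where a joint would pass 70% of its speed; a pose out of reach is approached as far as the arm can. A call with a gripper value outside its range is refused whole. The fingers move at their own pace and stop on an object; "grip_force" is the grip in N (left out, the last holds). Time passes only in rows, so rows that do not move let the fingers close. It gives the time, the measured TCP pose, the force, the opening and the grip force at its end, in the units of the state.
- manip.read_state(): the state, without advancing time (a new reading comes with each control period).
- manip.camera(name): name is "side" or "top" or "wrist"; returns the picture (400x640x3 uint8, red, green, blue); there is no depth.
- manip.camera_info(name): a dict with "fx", "fy", "cx", "cy" (pixels), "position" and "rotation" of the camera in the world; the wrist camera has in their place "T_tool_cam" (4x4, takes a point from camera to tool coordinates, whose origin is the TCP and whose axes are the flange's). Camera axes: x right, y down, z forward; pixel columns grow to the right and rows downward; lengths in mm; the calibration is good to about 2 mm. A picture is of the moment at which its call begins: read the wrist's pose just before it. camera_info takes no time and is no camera call.
- manip.sign_off(): hands the job in; it is judged then, once.
The state is a dict: "clock": time; "joints": joint angles; "qd": joint speeds; "effort": joint torques, N m; "eef_pos": TCP position; "eef_rot": TCP orientation; "wrist_force": force on the tool from outside, world axes, zero at the start; "moment": the same for the moment, N m; "finger_gap": finger opening in mm; "finger_force": force on a finger pad.
Only numpy, scipy, OpenCV 4.12 (cv2) and the standard library are available. Lean on these libraries where they do the work, as an engineer would, in place of code of your own. Each camera call takes 0.05 s, during which the arm holds its last target. There are 200 camera calls.

## Task

Set the sample up for its vacuum soak: lower the black sample gently into the steel pot so that it stands upright on the pot's floor, then take the lid from its sloping stand and set it gently onto the pot so that it is fully seated and level, and push the red-handled rod down into the lid's neck until its handle rests on the neck. Then, and only then, throw the valve lever all the way over to its other side. Leave the other samples and the other rods where they are.

Things in the scene. Friction and masses are not known exactly. Their poses are not given: they have to be found in the camera images.
- pot: fixed vacuum pot: open steel cup, 88 mm outside, 77 mm inside diameter, on a 130 x 130 x 20 mm aluminium plate. Origin: centre of the plate's underside, on the table; z up. The cup's inner floor is 26 mm and its rim 85 mm above the table
- pot_floor (a point): centre of the pot's inner floor (26 mm above the table)
- pot_rim (a point): centre of the pot's mouth, level with the rim (85 mm above the table)
- carousel: fixed round aluminium plate, diameter 196 mm, 20 mm high, with six dark round spots; three of them carry a mounted sample. Origin: centre of its underside
- black_sample: the sample to load: black glass disc, diameter 44 mm, 8 mm thick, with an upright steel stud in its middle, diameter 14 mm, from 8 to 40 mm above the disc's underside. Stands on the carousel. Origin: centre of the disc's underside; z up along the stud
- white_sample: same shape with a white disc, on the carousel; leave it
- copper_sample: same shape with a copper disc, on the carousel; leave it
- lid_stand: fixed blue stand, 110 x 110 mm foot, whose top slopes 30 degrees: it faces its own -x and up, so it is low at its -x edge, with a ledge there that holds the lid. Origin: centre of its underside; the middle of the slope is 50 mm above the table, the upper edge about 77 mm
- lid: loose lid, 0.16 kg: aluminium flange, diameter 92 mm; under it a black spigot, diameter 67 to 71 mm, that goes into the pot; in its middle a steel neck to grip, diameter 26 mm, with an 11 mm bore 44 mm deep, open at the top. Origin: centre of its underside; z along the neck: flange 6 to 12 mm, neck to 56 mm. Seated, its origin is 6 mm below the rim
- lid_neck_top (a point): centre of the opening at the top of the lid's neck; z along the neck, out of the lid
- rod_rack: fixed white block 50 x 120 x 50 mm with three holes in a row along its own y, 40 mm apart, holding three rods. Origin: centre of its underside
- red_rod: the rod to use: pointed steel rod, diameter 7 mm, 40 mm long, under a red round handle of diameter 16 mm and length 40 mm. Stands in the rack with the handle's lower end on the rack's top. Origin: the point of the rod; z up along it: handle from 40 to 80 mm
- yellow_rod: same shape with a yellow handle, in the rack; leave it
- grey_rod: same shape with a grey handle, in the rack; leave it
- valve_base: fixed grey block, 70 x 50 x 25 mm, that carries the valve lever. Origin: centre of its underside; the lever's pivot lies 22 mm above it, along y. The lever swings in the block's x-z plane, from leaning towards its -x to leaning towards its +x
- valve (a joint): angle of the black valve lever (80 mm long): about 0 as it starts, leaning to the block's -x; 1.0 when fully thrown, leaning to the block's +x. It stays where it is left
- valve_tip (a point): centre of the black ball, diameter 26 mm, at the tip of the valve lever, 80 mm from the pivot
There are look-alikes about, which are no part of the job. What is meant by the black_sample is not turquoise, and is the smaller of those in its own colour.

How it is judged (in metres and radians):
On the way, in this order (a step that is already met when the one before it is completed fails the run):
1. the black sample stands on the pot's floor, let go (horizontal distance between black_sample and pot_floor below 0.02 m and z of black_sample in the frame of pot_floor below 0.003 m and angle between black_sample's own z axis and vertical below 0.1 rad and contact force between the fingers and black_sample below 0.2 N), for 0.2 s.
2. the lid is seated level on the pot, let go (horizontal distance between lid and pot_rim below 0.005 m and z of lid in the frame of pot_rim below -0.004 m and angle between lid's own z axis and vertical below 0.04 rad and contact force between the fingers and lid below 0.2 N), for 0.2 s.
3. the red rod is fully down in the lid's neck, let go (horizontal distance between red_rod and lid below 0.006 m and z of red_rod in the frame of lid between 0.012 and 0.019 m and angle between red_rod's own z axis and vertical below 0.1 rad and contact force between the fingers and red_rod below 0.2 N), for 0.2 s.
4. the valve lever is thrown over (value of joint valve above 0.8 rad), for 0.2 s.
At the end, for the whole second after the job is handed in: Black sample upright on the pot floor within 20 mm of its middle; lid on the rim within 2 mm of fully down, 5 mm of centre and 0.04 rad of level; red rod down the neck, handle within 3 mm of its top; valve past 0.8 rad; all at rest (horizontal distance between black_sample and pot_floor below 0.02 m and z of black_sample in the frame of pot_floor below 0.003 m and angle between each of black_sample, red_rod's own z axis and vertical below 0.1 rad and horizontal distance between lid and pot_rim below 0.005 m and z of lid in the frame of pot_rim below -0.004 m and angle between lid's own z axis and vertical below 0.04 rad and horizontal distance between red_rod and lid below 0.006 m and z of red_rod in the frame of lid between 0.012 and 0.019 m and value of joint valve above 0.8 rad and linear speed of each of black_sample, lid, red_rod below 0.02 m/s); the robot touches nothing.
It fails at once if the black sample is dropped into the pot (faster than 0.65 m/s inside it) (horizontal distance between black_sample and pot_floor below 0.035 m and z of black_sample in the frame of pot_floor below 0.055 m and linear speed of black_sample above 0.65 m/s).
It fails at once if the lid is dropped onto the pot (faster than 0.65 m/s just above the rim) (horizontal distance between lid and pot_rim below 0.03 m and z of lid in the frame of pot_rim below 0.02 m and linear speed of lid above 0.65 m/s).
It fails at once if the valve is thrown before the rod is in the lid's neck (value of joint valve above 0.5 rad and distance between red_rod and lid above 0.04 m).
It fails at once if another sample or another rod is moved by more than 20 mm (distance of any of white_sample, copper_sample, yellow_rod, grey_rod from where it was at the start of the episode above 0.02 m).
It also fails if it takes over 72 s, if anything falls off the work surface, if the arm or the gripper's body presses on something with over 40 N, if the wrist force passes 120 N, or if a joint passes its speed limit or range.

## Working session

There is one attempt and no reset: what is moved stays moved. The work goes in short steps, Python scripts to look and compute and a tool call to move; the robot and the scene stay as the last step left them, time stands still between calls to the robot, and variables do not carry over. Pictures are saved under pics/ and viewed, at most 10 in all, crops included, and the job is handed in when it is done.

Besides the shell and the picture viewer there is one more tool, called by a JSON object that holds its "name" and its "arguments", one argument or row to a line. servo_tool: Moves the arm, as the interface text tells. Its arguments: {"type":"object","properties":{"rows":{"type":"array","items":{"type":"array","items":{"type":"number"}}},"grip_force":{"type":"number"}},"required":["rows"]}

```bash
mkdir -p pics; ls; python3 - <<'E'
from cell import manip
import cv2,numpy as np
np.set_printoptions(precision=4,suppress=True)
for n in ["side","top","wrist"]:
    print(n,manip.camera_info(n))
s=manip.read_state();print(s)
for n in ["side","top","wrist"]:
    im=manip.camera(n);cv2.imwrite(f"pics/{n}0.png",im[:,:,::-1])
E
```

```text
pics
side {'fx': 379.6732367051537, 'fy': 379.6732367051537, 'cx': 319.8687897023238, 'cy': 201.51759879720458, 'position': array([ 260.7194, -647.0368,  622.0166]), 'rotation': array([-2.2488, -0.0148, -0.302 ])}
top {'fx': 372.43957147061906, 'fy': 372.43957147061906, 'cx': 318.580522589433, 'cy': 203.02594630325873, 'position': array([ 426.9834,  -15.5474, 1080.3235]), 'rotation': array([-3.0875,  0.0236, -1.5606])}
wrist {'fx': 300.9405574716506, 'fy': 300.9405574716506, 'cx': 321.82817618182276, 'cy': 200.80841960256686, 'T_tool_cam': array([[  -0.0002,   -0.9729,   -0.2314,   66.9262],
       [   1.    ,   -0.0003,    0.0006,    0.0459],
       [  -0.0006,   -0.2314,    0.9729, -214.6469],
       [   0.    ,    0.    ,    0.    ,    1.    ]])}
{'clock': 0.0, 'joints': array([-1.3886,  0.3005,  1.5216, -0.    ,  1.3207, -0.0666]), 'qd': array([ 0.0031,  0.0004, -0.0006, -0.0005, -0.0001,  0.0002]), 'effort': array([ -0.003 , -53.1813, -35.2745,   0.0707,   0.0244,  -0.0001]), 'eef_pos': array([ 135.3537, -532.7706,  169.5884]), 'eef_rot': array([-3.1404, -0.0001,  0.2488]), 'wrist_force': array([-0.1384, -0.2762,  0.5385]), 'moment': array([-0.0027, -0.0277, -0.0718]), 'finger_force': 0.0, 'finger_gap': 94.11896601994845}
```

View pics/top0.png

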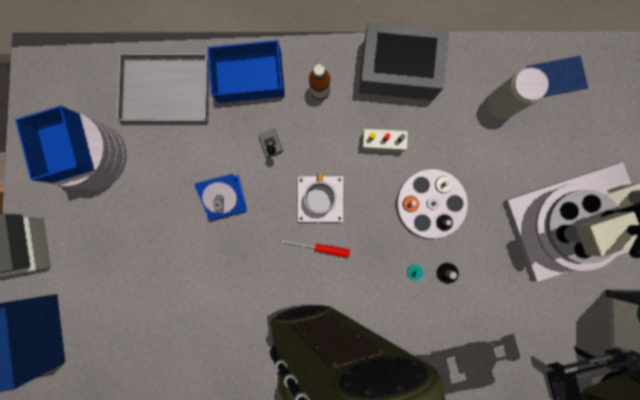

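View pics/side0.png

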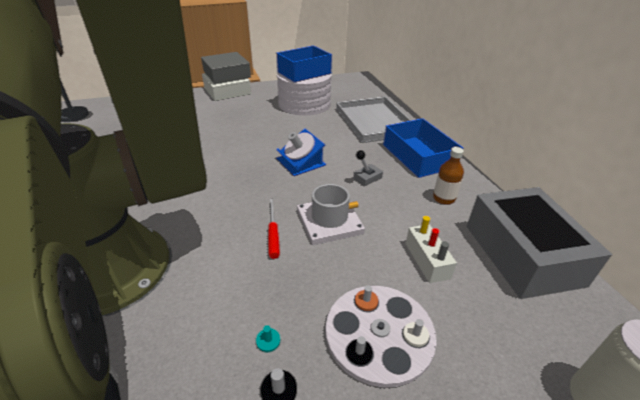

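Candidates for "black_sample" in the top view: the black-disc sample on the carousel (445,222), the larger black one on the table (447,272) and the turquoise one (415,272). The description (smaller, black, on the carousel) picks (445,222). The red screwdriver at (330,250) is not the red rod, which is in the rack at (386,138). I'll check this in one close composite crop.

```bash
cat > h.py <<'E'
from cell import manip
import cv2,numpy as np
from scipy.spatial.transform import Rotation as Ro
np.set_printoptions(precision=1,suppress=True)
def cam(n,st=None):
    c=manip.camera_info(n)
    if n=="wrist":
        T=np.eye(4);T[:3,:3]=Ro.from_euler("xyz",st["eef_rot"]).as_matrix();T[:3,3]=st["eef_pos"]
        T=T@c["T_tool_cam"];return c,T[:3,:3],T[:3,3]
    return c,Ro.from_euler("xyz",c["rotation"]).as_matrix(),np.array(c["position"])
def ray(C,p):
    c,R,o=C;d=R@np.array([(p[0]-c["cx"])/c["fx"],(p[1]-c["cy"])/c["fy"],1]);return o,d/np.linalg.norm(d)
def onz(C,p,z):
    o,d=ray(C,p);return o+d*(z-o[2])/d[2]
def tri(rs):
    A=sum(np.eye(3)-np.outer(d,d) for o,d in rs);b=sum((np.eye(3)-np.outer(d,d))@o for o,d in rs)
    x=np.linalg.solve(A,b);return x,[np.linalg.norm(np.cross(x-o,d)) for o,d in rs]
def proj(C,X):
    c,R,o=C;q=R.T@(np.asarray(X,float)-o);return np.array([c["fx"]*q[0]/q[2]+c["cx"],c["fy"]*q[1]/q[2]+c["cy"]])
def blobs(im,f,box,amin=8):
    x0,y0,x1,y1=box;h=cv2.cvtColor(im,cv2.COLOR_RGB2HSV)[y0:y1,x0:x1].astype(int)
    m=f(h[...,0],h[...,1],h[...,2]).astype(np.uint8)
    n,l,s,c=cv2.connectedComponentsWithStats(m);return [(s[i,4],*(c[i]+[x0,y0]).round(1),s[i,:4].tolist()) for i in range(1,n) if s[i,4]>=amin]
E
python3 - <<'E'
from h import *
t=cv2.imread("pics/top0.png");s=cv2.imread("pics/side0.png")
def tile(im,x,y,w,h):
    return cv2.resize(im[y:y+h,x:x+w],(266,200),interpolation=cv2.INTER_CUBIC)
rows=[[tile(t,392,164,80,60),tile(s,320,280,120,90),tile(t,355,115,60,45)],
[tile(t,190,170,60,45),tile(s,260,115,80,60),tile(t,292,170,60,45)],
[tile(t,245,120,60,45),tile(s,340,140,60,45),tile(s,395,205,80,60)]]
# tile 1 shifted to include black sample
rows[0][0]=tile(t,392,180,80,60)
cv2.imwrite("pics/comp.png",np.vstack([np.hstack(r) for r in rows]))
E
```

```text
(no output)
```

View pics/comp.png

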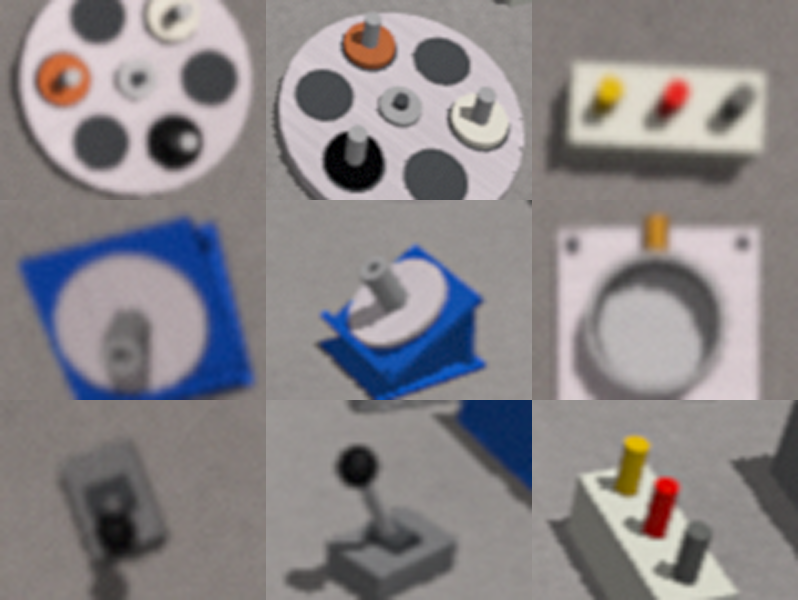

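The composite confirms it: the black disc with a steel stud sits on the carousel (top 448,223; side 361,340). The rods run yellow, red, grey. The lid neck points towards the robot, and the valve ball leans to -x. Next is coarse triangulation.

```bash
python3 - <<'E'
from h import *
rd=lambda n:cv2.imread(f"pics/{n}0.png")[:,:,::-1].copy()
t,s=rd("top"),rd("side");T,S=cam("top"),cam("side")
def P(tp,sp,n):
    x,e=tri([ray(T,tp),ray(S,sp)]);print(n,x,np.array(e))
f=266/80
P((392+187/f,180+141/f),(320+91/2.217,280+130/2.217),"stud top")
print("blk t",blobs(t,lambda h,s,v:v<45,(425,205,465,240)),"s",blobs(s,lambda h,s,v:v<40,(335,330,385,370)))
f2=266/60
P((355+146/f2,115+88/f2),(395+(667-532)/f,205+(486-400)/f),"red top")
P((190+119/f2,170+153/f2),(260+(375-266)/f,115+(267-200)/f),"neck top")
bt=blobs(t,lambda h,s,v:v<45,(255,135,290,165),5);bs=blobs(s,lambda h,s,v:v<60,(345,140,375,170),5);print(bt,bs)
P(bt[0][1:3],bs[0][1:3],"ball")
# discs
for nm,im,C,box,z in [("car",t,T,(392,164,475,242),20),("pot plate",t,T,(292,170,350,226),20),("lid",t,T,(190,170,250,225),50)]:
    b=blobs(im,lambda h,s,v:(v>150)&(s<60),box,100)
    for q in b: print(nm,q,onz(C,q[1:3],z))
lb=blobs(t,lambda h,s,v:(s>120)&(h>100)&(h<130),(185,165,255,230),50);print("stand",lb)
rb=blobs(t,lambda h,s,v:(s>120)&((h<8)|(h>172)),(370,125,410,155),3);rs=blobs(s,lambda h,s,v:(s>120)&((h<8)|(h>172)),(420,220,460,260),3);print(rb,rs)
P(rb[0][1:3],rs[0][1:3],"red centroid")
E
```

```text
stud top [ 433.3 -343.3   61.5] [0.9 0.9]
blk t [(np.int32(104), np.float64(442.4), np.float64(222.3), [12, 11, 13, 14])] s [(np.int32(373), np.float64(358.8), np.float64(354.0), [12, 10, 25, 25])]
red top [ 665.2 -175.7   88.8] [0. 0.]
neck top [475.5 278.5  97.3] [1.9 1.9]
[(np.int32(68), np.float64(270.6), np.float64(149.7), [12, 10, 8, 11])] [(np.int32(56), np.float64(360.3), np.float64(154.6), [12, 11, 8, 9])]
ball [624.  138.4  91.6] [1.3 1.3]
car (np.int32(2679), np.float64(433.4), np.float64(201.4), [6, 4, 70, 71]) [ 491.7 -315.1   20. ]
pot plate (np.int32(1586), np.float64(321.3), np.float64(198.6), [5, 5, 47, 47]) [496.9   2.5  20. ]
lid (np.int32(595), np.float64(219.0), np.float64(195.6), [13, 13, 33, 30]) [500.8 287.7  50. ]
stand [(np.int32(756), np.float64(224.3), np.float64(195.2), [10, 9, 52, 46])]
[(np.int32(33), np.float64(386.5), np.float64(136.5), [14, 8, 6, 8])] [(np.int32(119), np.float64(433.4), np.float64(236.5), [8, 8, 11, 18])]
red centroid [ 664.7 -174.5   71.8] [0. 0.]
```

Heights agree with the text: stud top 61.5 against 60 mm, red rod top 88.8 against 90 mm. Next I move over the sample for a close wrist measurement.

{"name": "servo_tool", "arguments": {
  "rows": [
    [0, 0, 0, 30, 19, 0, 0.5],
    [0, 0, 0, 30, 19, 0, 0.5],
    [0, 0, 0, 30, 19, 0, 0.5],
    [0, 0, 0, 30, 19, 0, 0.5],
    [0, 0, 0, 30, 19, 0, 0.5],
    [0, 0, 0, 30, 19, 0, 0.5],
    [0, 0, 0, 30, 19, 0, 0.5],
    [0, 0, 0, 30, 19, 0, 0.5],
    [0, 0, 0, 30, 19, 0, 0.5],
    [0, 0, 0, 30, 19, 0, 0.5],
    [0, 0, 0, 0, 0, 0, 0.5],
    [0, 0, 0, 0, 0, 0, 0.5]
  ]
}}

```text
clock: 1.65
eef_pos: [435.0, -343.2, 169.9]
eef_rot: [-3.141, 0.0, 0.249]
wrist_force: [-0.3, -0.5, 0.8]
finger_gap: 46.8
finger_force: 0.0
```

```bash
cat >> h.py <<'E'
def shot(n,name):
    st=manip.read_state();im=manip.camera(n);cv2.imwrite(f"pics/{name}.png",im[:,:,::-1]);np.save(f"pics/{name}.npy",np.r_[st["eef_pos"],st["eef_rot"]]);return im,cam(n,st),st
E
python3 - <<'E'
from h import *
im,C,st=shot("wrist","w1")
print(st["eef_pos"],st["eef_rot"],st["finger_gap"],st["clock"])
for n,X in dict(stud=(433,-343,61),car=(492,-315,20)).items(): print(n,proj(C,X))
E
```

```text
[ 435.  -343.2  169.9] [-3.1  0.   0.2] 46.79471801379771 1.65
stud [321.  193.5]
car [310.4 133.3]
```

View pics/w1.png

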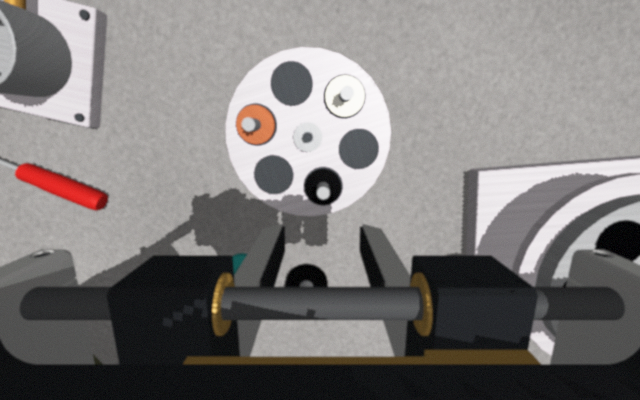

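The wrist view shows the black sample at (323,187) with its stud top at about (323,191), clear of the fingers.

```bash
python3 - <<'E'
from h import *
im=cv2.imread("pics/w1.png")[:,:,::-1].copy()
p=np.load("pics/w1.npy");C=cam("wrist",dict(eef_pos=p[:3],eef_rot=p[3:]))
h=cv2.cvtColor(im,cv2.COLOR_RGB2HSV);v=h[...,2]
print(v[165:210,318:330:2])
m=np.zeros_like(v);m[160:215,298:350]=(v[160:215,298:350]<35)
pts=np.argwhere(m)[:,::-1].astype(np.float32)
(c,r)=cv2.minEnclosingCircle(pts);print(c,r,onz(C,c,26),"r mm",r*np.linalg.norm(onz(C,c,26)-C[2])/300)
st=blobs(im,lambda h,s,v:v>120,(308,178,338,204),5);print(st)
for b in st: print(onz(C,b[1:3],60))
# carousel
cm=blobs(im,lambda h,s,v:(v>170)&(s<40),(215,35,400,225),500);print(cm)
E
```

```text
[[235 233 232 232 234 238]
 [223 201 190 191 208 230]
 [170 143 128 124 151 178]
 [107  85  72  72  89 115]
 [ 57  41  34  35  49  62]
 [ 28  23  19  18  25  35]
 [ 17  21  17  15  17  25]
 [ 20  17  17  18  20  18]
 [ 18  20  19  21  23  16]
 [ 18  14  18  19  21  21]
 [ 24  20  13  20  23  22]
 [ 16  15  22  18  20  13]
 [ 19  18  19  16  20  15]
 [ 17  23  18  14  20  17]
 [ 19  14  17  13  14  20]
 [ 18  23  22  27  22  19]
 [ 19  28  43  44  29  20]
 [ 27  57  71  76  56  24]
 [ 38  74  87  93  81  37]
 [ 56  82  93  98  92  59]
 [ 64  89 106 107 101  66]
 [ 73 116 141 138 116  72]
 [ 93 165 186 182 147  94]
 [133 197 210 207 186 126]
 [165 210 213 214 207 160]
 [188 212 210 214 212 184]
 [199 213 211 213 213 191]
 [205 210 213 212 212 195]
 [206 213 211 212 211 192]
 [202 212 212 212 211 193]
 [187 213 210 213 213 178]
 [160 209 212 211 209 151]
 [121 190 209 207 187 108]
 [ 63 143 185 180 141  59]
 [ 26  79 123 118  72  19]
 [  4  26  56  49  27   7]
 [  0   6  13  12   4   6]
 [  1  11   8  11   2   5]
 [ 18  14   7   7  12  24]
 [ 58  44  36  30  48  58]
 [ 99  86  74  73  89 101]
 [119 113 111 108 117 117]
 [124 121 122 123 125 123]
 [123 124 124 124 126 126]
 [126 126 124 125 128 125]]
(322.5, 186.5) 17.564268112182617 [ 434.7 -344.4   26. ] r mm 21.36236483982494
[(np.int32(144), np.float64(323.0), np.float64(192.3), [9, 8, 13, 14]), (np.int32(19), np.float64(335.0), np.float64(201.8), [23, 21, 7, 5]), (np.int32(6), np.float64(308.7), np.float64(202.3), [0, 23, 3, 3])]
[ 434.7 -344.9   60. ]
[ 427.5 -360.4   60. ]
[ 419.8 -332.3   60. ]
[(np.int32(702), np.float64(231.0), np.float64(54.5), [0, 0, 36, 43]), (np.int32(18223), np.float64(317.2), np.float64(125.4), [0, 0, 185, 190])]
```

{"name": "servo_tool", "arguments": {
  "rows": [
    [0, 0, 0, 0, -1.5, -30, 0.5],
    [0, 0, 0, 0, 0, -30, 0.5],
    [0, 0, 0, 0, 0, -30, 0.5],
    [0, 0, 0, 0, 0, -30, 0.5],
    [0, 0, 0, 0, 0, -10, 0.5],
    [0, 0, 0, 0, 0, -7, 0.5],
    [0, 0, 0, 0, 0, 0, 0.5],
    [0, 0, 0, 0, 0, 0, 1],
    [0, 0, 0, 0, 0, 0, 1],
    [0, 0, 0, 0, 0, 0, 1],
    [0, 0, 0, 0, 0, 0, 1],
    [0, 0, 0, 0, 0, 0, 1]
  ],
  "grip_force": 30
}}

```text
clock: 3.2
eef_pos: [435.4, -344.6, 33.2]
eef_rot: [3.142, -0.0, 0.249]
wrist_force: [-0.1, 0.9, 0.0]
finger_gap: 1.6
finger_force: 0.0
```

The gap is 1.6 mm with no force, so the fingers closed on nothing. I'll look.

```bash
python3 - <<'E'
from h import *
im,C,st=shot("side","s2");w,_,_=shot("wrist","w2")
print(st["finger_gap"],st["finger_force"],st["eef_pos"],st["wrist_force"])
a=cv2.resize(im[250:400,280:480],(800,600))
cv2.imwrite("pics/s2c.png",np.vstack([cv2.resize(im[280:400,300:460],(400,300)),cv2.resize(w[150:300,220:420],(400,300))])[:,:,::-1])
E
```

```text
1.6090276283499003 0.0 [ 435.4 -344.6   33.2] [-0.1  0.9  0. ]
```

View pics/s2c.png

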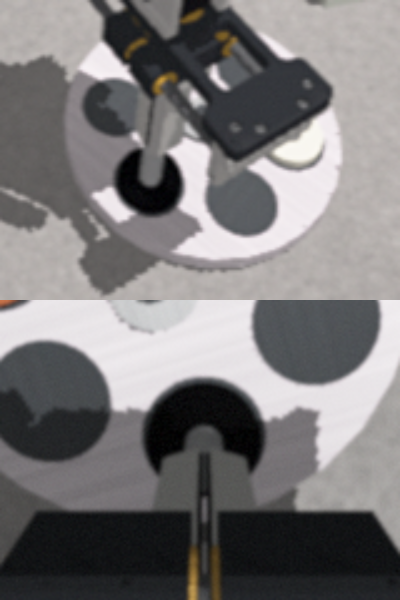

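The fingers closed on the robot side of the stud. The stud shows just beyond them, in tool +x. I'll measure where it is now and whether it moved.

```bash
python3 - <<'E'
from h import *
p=np.load("pics/w2.npy");C=cam("wrist",dict(eef_pos=p[:3],eef_rot=p[3:]))
im=cv2.imread("pics/w2.png")[:,:,::-1].copy()
print("predicted old pos",proj(C,(434.7,-344.6,60)),proj(C,(434.7,-344.6,28)),"tcp",proj(C,p[:3]))
v=im.max(2)
m=np.zeros_like(v);m[180:240,285:360]=v[180:240,285:360]<30
c,r=cv2.minEnclosingCircle(np.argwhere(m)[:,::-1].astype(np.float32));print(c,r,onz(C,c,27),onz(C,(322.5,218),60))
cr=np.argwhere(m);print(cr.min(0),cr.max(0))
print(onz(C,((cr[:,1].min()+cr[:,1].max())/2,cr[:,0].min()),28))
p=np.load("pics/w1.npy");C1=cam("wrist",dict(eef_pos=p[:3],eef_rot=p[3:]))
ccar=onz(C1,(308,131),20);print("car",ccar,proj(C,ccar))
E
```

```text
predicted old pos [321.4 234.7] [321.4 220.4] tcp [321.6 221.5]
(321.427001953125, 219.33941650390625) 28.806615829467773 [ 435.2 -344.5   27. ] [ 446.  -342.5   60. ]
[192 293] [234 350]
[ 456.2 -339.2   28. ]
car [ 493.9 -311.7   20. ] [297.9 132.3]
```

```bash
python3 - <<'E'
from h import *
out=[]
for n,g in (("w1",46.8),("w2",1.6)):
    p=np.load(f"pics/{n}.npy");C=cam("wrist",dict(eef_pos=p[:3],eef_rot=p[3:]))
    im=cv2.imread(f"pics/{n}.png");im=cv2.convertScaleAbs(im,alpha=1.5,beta=20)
    x0,y0=242,160;k=5
    c=cv2.resize(im[y0:y0+120,x0:x0+160],None,fx=k,fy=k)[:,:]
    R=Ro.from_euler("xyz",p[3:]).as_matrix()
    for z,col in ((0,(0,0,255)),(-19,(0,255,255)),(-40,(0,255,0))):
        for sx in (-8,8):
            for sy in (-g/2,g/2):
                q=(proj(C,p[:3]+R@[sx,sy,z])-[x0,y0])*k;cv2.circle(c,tuple(int(a) for a in q),4,col,-1)
    out.append(cv2.resize(c,(640,290) if 0 else (400,300)) )
cv2.imwrite("pics/fing.png",np.hstack(out))
E
```

```text
(no output)
```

View pics/fing.png

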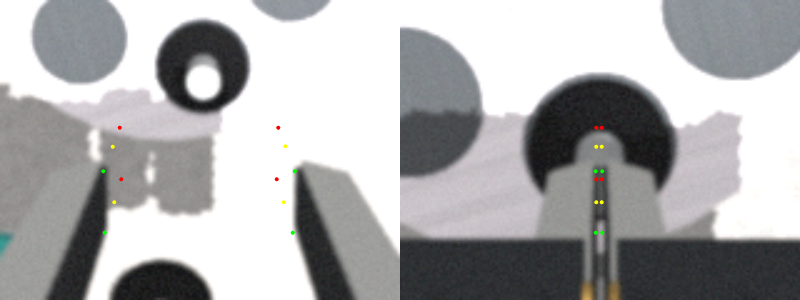

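The real fingertips match the points 40 mm behind the reported TCP (tip pixel (284,226) with a 46.8 mm gap gives tool z ≈ -41). So the fingertips sit about 41 mm above the reported TCP, and they closed just over the stud top. The sample is unmoved. I'll open, go 37 mm lower and grip again.

{"name": "servo_tool", "arguments": {
  "rows": [
    [0, 0, 0, 0, 0, 0, 0.5],
    [0, 0, 0, 0, 0, 0, 0.5],
    [0, 0, 0, 0, 0, 0, 0.5],
    [0, 0, 0, 0, 0, 0, 0.5],
    [0, 0, 0, 0, 0, -10, 0.5],
    [0, 0, 0, 0, 0, -10, 0.5],
    [0, 0, 0, 0, 0, -7, 0.5],
    [0, 0, 0, 0, 0, -5, 0.5],
    [0, 0, 0, 0, 0, -5, 0.5],
    [0, 0, 0, 0, 0, 0, 1],
    [0, 0, 0, 0, 0, 0, 1],
    [0, 0, 0, 0, 0, 0, 1],
    [0, 0, 0, 0, 0, 0, 1],
    [0, 0, 0, 0, 0, 0, 1]
  ],
  "grip_force": 30
}}

```text
clock: 5.05
eef_pos: [435.5, -344.6, -3.7]
eef_rot: [3.141, -0.0, 0.249]
wrist_force: [0.1, 0.3, 1.8]
finger_gap: 13.5
finger_force: 30.0
```

Gripped at 13.5 mm gap and 30 N. I'll lift, carry it towards the pot and measure the pot from the wrist.

{"name": "servo_tool", "arguments": {
  "rows": [
    [0, 0, 0, 0, 0, 10, 1],
    [0, 0, 0, 0, 0, 30, 1],
    [0, 0, 0, 0, 0, 40, 1],
    [0, 0, 0, 0, 0, 40, 1],
    [0, 0, 0, 4, 34, 0, 1],
    [0, 0, 0, 4, 34, 0, 1],
    [0, 0, 0, 4, 34, 0, 1],
    [0, 0, 0, 4, 34, 0, 1],
    [0, 0, 0, 4, 34, 0, 1],
    [0, 0, 0, 4, 34, 0, 1],
    [0, 0, 0, 4, 34, 0, 1],
    [0, 0, 0, 0, 0, 0, 1],
    [0, 0, 0, 0, 0, 0, 1]
  ]
}}

```text
clock: 6.68
eef_pos: [463.5, -107.0, 116.5]
eef_rot: [3.141, -0.0, 0.249]
wrist_force: [0.0, -0.7, -0.6]
finger_gap: 13.3
finger_force: 30.0
```

```bash
python3 - <<'E'
from h import *
im,C,st=shot("wrist","w3");print(st["eef_pos"],st["eef_rot"],st["finger_gap"],st["clock"])
print("plate",proj(C,(497,2.5,20)),"rim",proj(C,(497,2.5,85)),"rack",proj(C,(665,-175,89)),"lid",proj(C,(475,278,97)))
E
```

```text
[ 463.5 -107.   116.5] [ 3.1 -0.   0.2] 13.25677945634497 6.675
plate [224.8 136.9] rim [199.5 138.8] rack [487.2 -35.2] lid [-188.5   74. ]
```

View pics/w3.png

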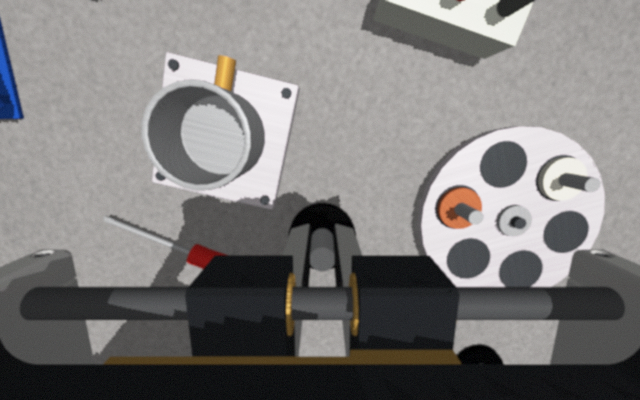

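The pot rim ellipse spans about x 142–251, y 79–190. The plate's corner holes are near (173,64), (286,93), (265,200) and (158,183). The sample hangs upright between the fingers. I'll measure the pot centre both ways.

```bash
python3 - <<'E'
from h import *
im=cv2.imread("pics/w3.png")[:,:,::-1].copy()
p=np.load("pics/w3.npy");C=cam("wrist",dict(eef_pos=p[:3],eef_rot=p[3:]))
hs=[]
for x,y in ((173,64),(286,93),(265,200),(158,183)):
    b=blobs(im,lambda h,s,v:v<110,(x-9,y-9,x+10,y+10),8);print(b)
    if b: b=max(b,key=lambda b:b[0]);hs.append(onz(C,b[1:3],20))
hs=np.array(hs);print(hs,"d1 mean",hs[[0,2]].mean(0),"sides",np.linalg.norm(np.diff(hs,axis=0),axis=1))
# rim: radial edge on the left/top side; print profiles
g=cv2.GaussianBlur(cv2.cvtColor(im,cv2.COLOR_RGB2GRAY),(3,3),0).astype(int)
print(g[134,136:160].tolist());print(g[134,236:262].tolist());print(g[72:96,197].tolist());print(g[180:196,197].tolist())
E
```

```text
[(np.int32(73), np.float64(173.3), np.float64(64.6), [5, 5, 10, 11])]
[(np.int32(53), np.float64(285.9), np.float64(92.9), [5, 5, 8, 9])]
[(np.int32(67), np.float64(264.0), np.float64(200.4), [3, 5, 10, 10]), (np.int32(56), np.float64(264.7), np.float64(207.5), [0, 10, 19, 9])]
[(np.int32(35), np.float64(159.9), np.float64(176.6), [7, 0, 9, 6])]
[[551.8  62.2  20. ]
 [553.3 -48.1  20. ]
 [442.  -49.3  20. ]
 [440.3  61.   20. ]] d1 mean [496.9   6.5  20. ] sides [110.3 111.3 110.4]
[159, 159, 160, 160, 163, 171, 182, 191, 200, 206, 198, 170, 131, 105, 95, 94, 94, 94, 94, 93, 93, 93, 93, 93]
[202, 202, 203, 204, 200, 189, 171, 158, 164, 181, 199, 214, 217, 197, 158, 118, 98, 95, 96, 96, 95, 95, 95, 95, 95, 95]
[234, 234, 235, 235, 235, 234, 227, 215, 204, 198, 196, 193, 187, 172, 141, 103, 78, 70, 71, 72, 72, 72, 73, 73]
[96, 95, 97, 109, 136, 167, 184, 187, 186, 188, 194, 195, 186, 174, 164, 149]
```

```bash
python3 - <<'E'
from h import *
p=np.load("pics/w3.npy");C=cam("wrist",dict(eef_pos=p[:3],eef_rot=p[3:]))
L,R,T,B=[onz(C,q,85) for q in ((145,134.5),(248,134.5),(197,82.5),(197,187))]
print(L,R,T,B,"c",(L+R)/2,(T+B)/2,np.linalg.norm(L-R),np.linalg.norm(T-B))
for z in (80,85,90):print(z,onz(C,(196.5,134.7),z))
E
```

```text
[489.7  45.2  85. ] [509.9 -34.5  85. ] [538.7  10.9  85. ] [457.6  -1.6  85. ] c [499.8   5.3  85. ] [498.1   4.7  85. ] 82.23848342236113 82.05532032294404
80 [499.1   7.3  80. ]
85 [499.6   5.3  85. ]
90 [500.2   3.4  90. ]
```

Rim mean diameter comes to 82 mm (expected 82.5), so the pot centre is about (498, 5.5). I'll carry the sample over, then lower it.

{"name": "servo_tool", "arguments": {
  "rows": [
    [0, 0, 0, 8.5, 28, 0, 1],
    [0, 0, 0, 8.5, 28, 0, 1],
    [0, 0, 0, 8.5, 28, 0, 1],
    [0, 0, 0, 8.5, 28, 0, 1],
    [0, 0, 0, 0, 0, 0, 1],
    [0, 0, 0, 0, 0, -25, 1],
    [0, 0, 0, 0, 0, -25, 1],
    [0, 0, 0, 0, 0, -20, 1],
    [0, 0, 0, 0, 0, -15, 1],
    [0, 0, 0, 0, 0, -12, 1],
    [0, 0, 0, 0, 0, -8, 1],
    [0, 0, 0, 0, 0, -5, 1],
    [0, 0, 0, 0, 0, -2, 1],
    [0, 0, 0, 0, 0, 0, 1]
  ]
}}

```text
clock: 8.48
eef_pos: [497.6, 5.5, 4.3]
eef_rot: [3.141, -0.0, 0.249]
wrist_force: [0.4, 0.9, 0.6]
finger_gap: 13.6
finger_force: 30.0
```

{"name": "servo_tool", "arguments": {
  "rows": [
    [0, 0, 0, 0, 0, -1, 1],
    [0, 0, 0, 0, 0, -0.7, 1],
    [0, 0, 0, 0, 0, -0.5, 1],
    [0, 0, 0, 0, 0, 0, 1]
  ]
}}

```text
clock: 8.98
eef_pos: [497.5, 5.4, 2.3]
eef_rot: [3.142, -0.0, 0.249]
wrist_force: [-1.9, 0.1, 4.8]
finger_gap: 13.5
finger_force: 30.0
```

Contact at 4.8 N. I'll release with a partial opening, rise and head to the lid.

{"name": "servo_tool", "arguments": {
  "rows": [
    [0, 0, 0, 0, 0, 0, 0.7],
    [0, 0, 0, 0, 0, 0, 0.7],
    [0, 0, 0, 0, 0, 0, 0.7],
    [0, 0, 0, 0, 0, 0, 0.7],
    [0, 0, 0, 0, 0, 10, 0.7],
    [0, 0, 0, 0, 0, 30, 0.7],
    [0, 0, 0, 0, 0, 40, 0.7],
    [0, 0, 0, 0, 0, 40, 0.7],
    [0, 0, 0, 0, 0, 40, 0.5],
    [0, 0, 0, -12, 40, 0, 0.5],
    [0, 0, 0, -12, 40, 0, 0.5],
    [0, 0, 0, -12, 40, 0, 0.5],
    [0, 0, 0, -12, 40, 0, 0.5],
    [0, 0, 0, 0, 0, 0, 0.5],
    [0, 0, 0, 0, 0, 0, 0.5]
  ]
}}

```text
clock: 10.85
eef_pos: [449.6, 165.1, 162.4]
eef_rot: [3.141, -0.0, 0.249]
wrist_force: [-0.2, 0.6, 0.5]
finger_gap: 46.5
finger_force: 0.0
```

```bash
python3 - <<'E'
from h import *
im,C,st=shot("wrist","w4");print(st["eef_pos"],st["eef_rot"],st["finger_gap"],st["clock"])
print("neck",proj(C,(475,278,97)),"sample",proj(C,(498,5.5,66)))
E
```

```text
[449.6 165.1 162.4] [ 3.1 -0.   0.2] 46.529248914028436 10.85
neck [209.  145.5] sample [480.  187.2]
```

{"name": "servo_tool", "arguments": {
  "rows": [
    [0, 0, 0, -10, 35, 0, 0.5],
    [0, 0, 0, -10, 35, 0, 0.5],
    [0, 0, 0, -10, 35, 0, 0.5],
    [0, 0, 0, 0, 0, 0, 0.5],
    [0, 0, 0, 0, 0, 0, 0.5]
  ]
}}

```text
clock: 11.52
eef_pos: [419.9, 269.5, 161.9]
eef_rot: [3.141, 0.0, 0.248]
wrist_force: [-0.0, 0.2, -0.7]
finger_gap: 46.7
finger_force: 0.0
```

```bash
python3 - <<'E'
from h import *
im,C,st=shot("wrist","w5");print(st["eef_pos"],st["eef_rot"],st["finger_gap"],st["clock"])
print("neck",proj(C,(475,278,97)))
w4=cv2.imread("pics/w4.png")
cv2.imwrite("pics/two.png",np.vstack([cv2.resize(w4[0:250],(768,300)),cv2.resize(im[0:250,:,::-1],(768,300))]))
E
```

```text
[419.9 269.5 161.9] [3.1 0.  0.2] 46.69168011498451 11.525
neck [327.4 142.1]
```

View pics/two.png

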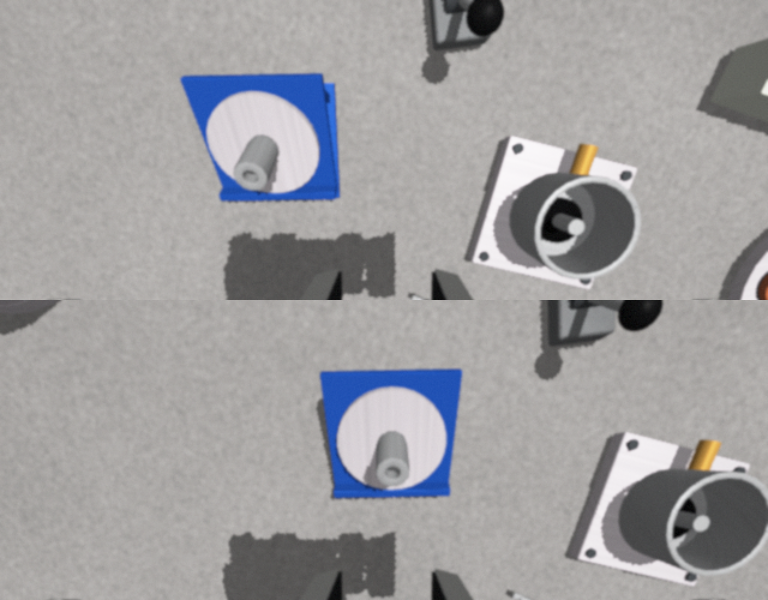

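The sample stands in the pot in both views. The lid's bore opening is near (208,147) in w4 and (327,142) in w5, and the stand is nearly aligned with the tool yaw. I'll measure the lid's axis.

```bash
python3 - <<'E'
from h import *
D={}
for n,bx,nb in (("w4",(160,70,275,165),(199,138,218,156)),("w5",(275,65,380,165),(317,132,337,151))):
    im=cv2.imread(f"pics/{n}.png")[:,:,::-1].copy();p=np.load(f"pics/{n}.npy");C=cam("wrist",dict(eef_pos=p[:3],eef_rot=p[3:]))
    h=cv2.cvtColor(im,cv2.COLOR_RGB2HSV);x0,y0,x1,y1=bx
    m=np.zeros((400,640),np.uint8);m[y0:y1,x0:x1]=((h[...,1]<70)&(h[...,2]>165))[y0:y1,x0:x1]
    cs=max(cv2.findContours(m,cv2.RETR_EXTERNAL,cv2.CHAIN_APPROX_NONE)[0],key=cv2.contourArea)
    hull=cv2.convexHull(cs);e=cv2.fitEllipse(cv2.approxPolyDP(hull,0.01,True));print(n,e)
    bo=blobs(im,lambda h,s,v:v<100,nb,5);print(bo)
    # blue outline corners
    bm=((h[...,0]>100)&(h[...,0]<130)&(h[...,1]>120)).astype(np.uint8);bm[:,:140]=0;bm[:50]=0;bm[180:]=0
    bc=max(cv2.findContours(bm,cv2.RETR_EXTERNAL,cv2.CHAIN_APPROX_NONE)[0],key=cv2.contourArea)
    print(cv2.approxPolyDP(cv2.convexHull(bc),4,True)[:,0].tolist())
    D[n]=(C,e[0],max(bo,key=lambda b:b[0])[1:3] if bo else None)
a,b=D["w4"],D["w5"]
F,e1=tri([ray(a[0],a[1]),ray(b[0],b[1])]);print("flange c",F,e1)
N,e2=tri([ray(a[0],a[2]),ray(b[0],b[2])]);print("neck",N,e2)
d=N-F;print("len",np.linalg.norm(d),d/np.linalg.norm(d),"tilt",np.degrees(np.arccos(d[2]/np.linalg.norm(d))),"az",np.degrees(np.arctan2(d[1],d[0])))
E
```

```text
w4 ((218.8777313232422, 118.325439453125), (79.21210479736328, 98.60077667236328), 122.0538558959961)
[]
[[277, 70], [282, 163], [184, 166], [151, 65], [267, 62]]
w5 ((326.006103515625, 114.9940414428711), (85.63884735107422, 90.98194122314453), 83.44768524169922)
[(np.int32(14), np.float64(329.2), np.float64(141.1), [8, 8, 8, 4])]
[[383, 58], [374, 161], [279, 164], [267, 61]]
flange c [499.3 285.   61.3] [np.float64(0.06010190067080922), np.float64(0.06010190067075767)]Traceback (most recent call last):
  File "<stdin>", line 17, in <module>
  File "h.py", line 12, in ray
    c,R,o=C;d=R@np.array([(p[0]-c["cx"])/c["fx"],(p[1]-c["cy"])/c["fy"],1]);return o,d/np.linalg.norm(d)
                           ~^^^
TypeError: 'NoneType' object is not subscriptable
```

```bash
python3 - <<'E'
from h import *
F=np.array([499.3,285,61.3]);rs=[]
for n,c in (("w4",(208,147)),("w5",(327,142))):
    im=cv2.imread(f"pics/{n}.png")[:,:,::-1].copy();p=np.load(f"pics/{n}.npy");C=cam("wrist",dict(eef_pos=p[:3],eef_rot=p[3:]))
    g=cv2.cvtColor(im,cv2.COLOR_RGB2GRAY)
    print(n,"pred top",proj(C,F+[-21.3,-5.4,38.1]));print(g[c[1]-14:c[1]+15:2,c[0]-18:c[0]+19:2])
    rs.append((C,ray(C,c)))
N,e=tri([r[1] for r in rs]);d=N-F;L=np.linalg.norm(d);print(N,e,L,d/L,np.degrees(np.arccos(d[2]/L)),np.degrees(np.arctan2(-d[1],-d[0])))
# stand upper edge direction on z=77 and lower edge (z~25) 
C=rs[1][0];u=onz(C,(383,58),77)-onz(C,(267,61),77);print("edge yaw",np.degrees(np.arctan2(u[1],u[0]))+90,np.linalg.norm(u))
u=onz(C,(374,161),25)-onz(C,(279,164),25);print("edge yaw",np.degrees(np.arctan2(u[1],u[0]))+90,np.linalg.norm(u))
E
```

```text
w4 pred top [206.8 141.9]
[[214 215 215 215 183 142 149 155 156 154 152 156 153 150 147 142 137 128
  116]
 [215 217 214 204 156 154 163 176 171 166 164 160 154 148 144 139 132 119
  113]
 [212 218 214 179 165 177 183 182 179 177 181 174 161 148 138 137 126 114
  105]
 [213 216 203 165 175 179 178 170 168 172 176 181 179 167 145 126 120 111
   96]
 [214 214 197 173 178 175 167 154 145 150 157 171 177 180 166 131 113 103
   94]
 [211 216 192 172 175 172 145 109 100 101 113 147 169 178 179 147 112  95
  101]
 [182 209 194 173 173 166 125 107 133 135 133 139 156 171 177 166 121  89
  116]
 [ 98 160 194 177 174 173 139 126 143 156 159 153 150 170 173 172 131  93
  123]
 [ 80  92 133 162 169 169 166 149 151 155 160 147 140 169 172 172 134 109
  127]
 [ 80  78  87 113 153 167 174 175 171 166 162 156 164 174 173 167 131 123
  132]
 [ 81  81  81  86 113 148 170 175 181 183 182 180 177 172 170 155 127 125
  148]
 [ 79  79  80  78  81 103 144 164 171 176 176 173 174 168 161 137 124 124
  153]
 [ 72  73  71  72  73  75  88 115 137 153 159 159 153 150 138 127 123 123
  153]
 [ 72  77  73  73  73
[... 933 characters left out ...]
6 151 137 121 148 167 168 171 205 218
  212]
 [117 123 122 148 159 171 174 173 165 162 157 161 171 170 167 183 214 218
  212]
 [120 121 123 128 151 165 173 179 181 179 180 173 169 167 182 215 218 218
  213]
 [119 124 127 122 134 149 162 165 172 170 168 166 170 180 206 222 220 218
  206]
 [104 117 126 122 127 129 139 153 168 175 172 182 199 210 219 215 208 184
  135]
 [ 56  70  91 100 114 118 132 179 203 206 198 200 200 190 170 141 116  88
   72]]
[474.4 278.2  98.8] [np.float64(0.6997647508169849), np.float64(0.6997647508169861)] 45.56573309607395 [-0.5 -0.1  0.8] 34.54106828595635 15.303202146404361
edge yaw 15.57503514865212 106.79891524930946
edge yaw 15.994672699027902 110.77590294777161
```

Flange centre is about (499,285,61), neck top about (475,278,99), slope azimuth about 15.5°, tilt 30–34°. That fits the text: 50 + 10.4 = 60.4 for the flange and 44 mm of neck. I'll go to a tilted pregrasp.

{"name": "servo_tool", "arguments": {
  "rows": [
    [0, 0, 1.25, 5, 0, 0, 0.4],
    [2, -7.2, 0, 12, 2, -14, 0.4],
    [2, -7.2, 0, 12, 2, -14, 0.4],
    [2, -7.2, 0, 12, 2, -14, 0.4],
    [2, -7.3, 0, 12, 2, -14, 0.4],
    [0, 0, 0, 6, 2, -13, 0.4],
    [0, 0, 0, 0, 0, 0, 0.4],
    [0, 0, 0, 0, 0, 0, 0.4]
  ]
}}

```text
clock: 12.58
eef_pos: [479.3, 280.5, 93.7]
eef_rot: [3.141, -0.523, 0.27]
wrist_force: [-0.4, 0.4, 0.6]
finger_gap: 56.6
finger_force: 0.0
```

```bash
python3 - <<'E'
from h import *
im,C,st=shot("wrist","w6");print(st["eef_pos"],np.degrees(st["eef_rot"]),st["finger_gap"],st["clock"])
R=Ro.from_euler("xyz",st["eef_rot"]).as_matrix();print("toolz",R[:,2].round(3),"tooly",R[:,1].round(3))
N=np.array([475.5,278.5,99]);print("N",proj(C,N),"tool coords N",R.T@(N-st["eef_pos"]))
a=R[:,2];F=N+44*a;print("F",proj(C,F))
im=cv2.convertScaleAbs(im,alpha=1.2)
c=cv2.resize(im[60:260,190:450],(780,600));
for X,col in ((N,(255,0,0)),(F,(0,255,0)),(st["eef_pos"]-41*a,(255,0,255))):
    q=(proj(C,X)-[190,60])*3;cv2.circle(c,tuple(int(v) for v in q),4,col,-1)
cv2.imwrite("pics/w6c.png",c[:,:,::-1])
E
```

```text
[479.3 280.5  93.7] [180.  -30.   15.5] 56.61869164858801 12.575
toolz [ 0.5  0.1 -0.9] tooly [ 0.3 -1.   0. ]
N [322.8 225.6] tool coords N [-0.9  0.9 -6.7]
F [322.6 209.8]
```

View pics/w6c.png

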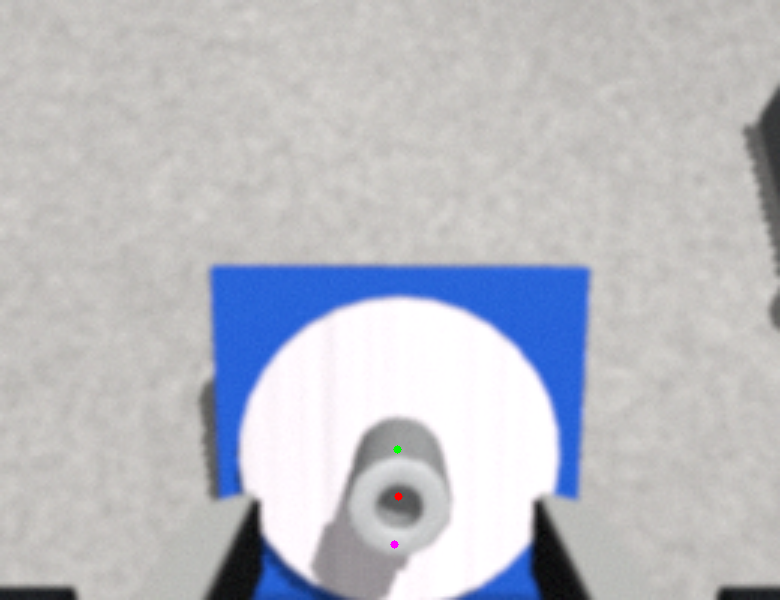

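The bore is at crop (400,507), about 2 mm towards tool -x from the prediction. The flange centre matches. I'll correct 2 mm, advance 70 mm along the neck axis and grip.

{"name": "servo_tool", "arguments": {
  "rows": [
    [0, 0, 0, -1.7, -0.5, -1, 0.4],
    [0, 0, 0, 7.2, 2, -13, 0.4],
    [0, 0, 0, 7.2, 2, -13, 0.4],
    [0, 0, 0, 7.2, 2, -13, 0.4],
    [0, 0, 0, 7.2, 2, -13, 0.4],
    [0, 0, 0, 4.9, 1.4, -8.6, 0.4],
    [0, 0, 0, 0, 0, 0, 0.4],
    [0, 0, 0, 0, 0, 0, 1],
    [0, 0, 0, 0, 0, 0, 1],
    [0, 0, 0, 0, 0, 0, 1],
    [0, 0, 0, 0, 0, 0, 1],
    [0, 0, 0, 0, 0, 0, 1]
  ],
  "grip_force": 50
}}

```text
clock: 14.12
eef_pos: [510.4, 289.3, 31.6]
eef_rot: [3.141, -0.523, 0.271]
wrist_force: [-4.5, -1.9, 5.9]
finger_gap: 25.0
finger_force: 50.0
```

Gripped at 25 mm gap. I'll lift along the slope normal, level the lid and carry it part of the way, then check it in the hand together with the pot.

{"name": "servo_tool", "arguments": {
  "rows": [
    [0, 0, 0, -4.8, -1.3, 8.7, 1],
    [0, 0, 0, -9.6, -2.7, 17.3, 1],
    [0, 0, 0, -14.4, -4, 26, 1],
    [-2, 7.2, 0, 0, 0, 10, 1],
    [-2, 7.2, 0, 0, 0, 10, 1],
    [-2, 7.2, 0, 0, 0, 10, 1],
    [-2, 7.3, 0, 0, 0, 10, 1],
    [0, 0, 0, 3, -33, 0, 1],
    [0, 0, 0, 3, -33, 0, 1],
    [0, 0, 0, 3, -33, 0, 1],
    [0, 0, 0, 3, -33, 0, 1],
    [0, 0, 0, 3, -33, 0, 1],
    [0, 0, 0, 0, 0, 0, 1],
    [0, 0, 0, 0, 0, 0, 1],
    [0, 0, 0, 0, 0, 0, 1]
  ]
}}

```text
clock: 16.0
eef_pos: [496.4, 117.2, 123.4]
eef_rot: [-3.141, 0.0, 0.272]
wrist_force: [-0.3, -0.7, -2.2]
finger_gap: 24.7
finger_force: 50.0
```

```bash
python3 - <<'E'
from h import *
im,C,st=shot("wrist","w7");p=st["eef_pos"];print(p,np.degrees(st["eef_rot"]),st["finger_gap"],st["clock"])
R=Ro.from_euler("xyz",st["eef_rot"]).as_matrix()
sd,S,_=shot("side","s7");tp,T,_=shot("top","t7")
# predicted flange top outline (lid z=12 -> tool z=-21-12)
c=im.copy()
th=np.linspace(0,2*np.pi,60);pts=np.array([proj(C,p+R@[46*np.cos(t),46*np.sin(t),-33]) for t in th])
for q in pts[::2]: cv2.circle(c,(int(round(q[0])),int(round(q[1]))),1,(255,0,0),-1)
rim=np.array([proj(C,np.array([498+44*np.cos(t),5.5+44*np.sin(t),85])) for t in th])
for q in rim[::3]: cv2.circle(c,(int(round(q[0])),int(round(q[1]))),1,(0,255,0),-1)
o=np.zeros((600,800,3),np.uint8);o[:400,:640]=c
sc=sd.copy()
q=proj(S,p);x,y=int(q[0]),int(q[1])
o[400:600,0:400]=cv2.resize(sd[y-70:y+30,x-100:x+100],(400,200))
g=cv2.cvtColor(im,cv2.COLOR_RGB2GRAY)
o[400:600,400:800]=cv2.resize(c[150:250,222:422],(400,200))
cv2.imwrite("pics/w7c.png",o[:,:,::-1]);print("side at",x,y)
E
```

```text
[496.4 117.2 123.4] [-180.     0.    15.6] 24.73514291251259 16.0
side at 315 155
```

View pics/w7c.png

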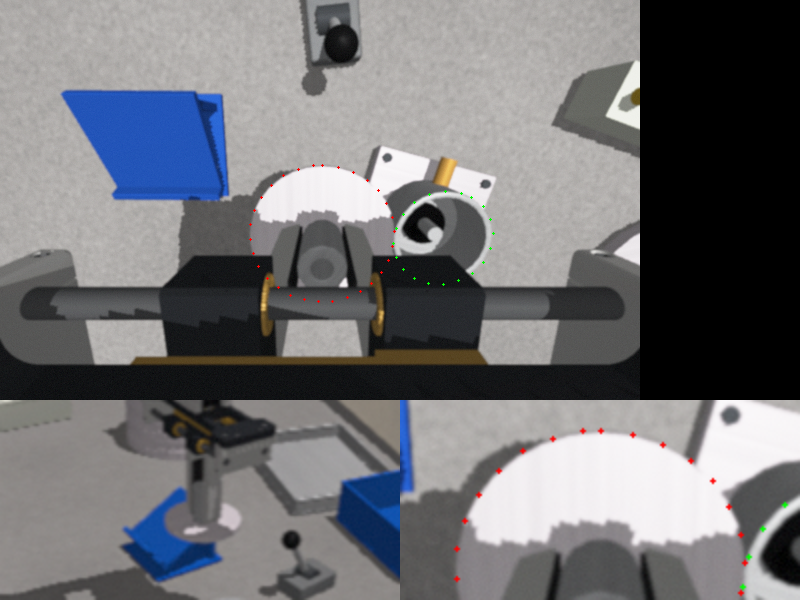

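All ten views are used, and this one shows what I need. The predicted flange outline (red) and pot rim (green) match the picture within about 1 px. The lid is level in the hand and centred, with the bore at (321,268). A quick numeric check comes next.

```bash
python3 - <<'E'
from h import *
im=cv2.imread("pics/w7.png")[:,:,::-1].copy();p=np.load("pics/w7.npy");C=cam("wrist",dict(eef_pos=p[:3],eef_rot=p[3:]))
R=Ro.from_euler("xyz",p[3:]).as_matrix()
print("bore pred",proj(C,p[:3]+R@[0,0,-77]),"front",proj(C,p[:3]+R@[46,0,-33]))
g=cv2.cvtColor(im,cv2.COLOR_RGB2GRAY).astype(int)
print(g[254:288:2,304:342:2]);print("front col",g[158:174,321].tolist())
h=cv2.cvtColor(im,cv2.COLOR_RGB2HSV).astype(int)
print("left",g[215,240:262].tolist(),proj(C,p[:3]+R@[0,46,-33]))
# pot rim: bright ring upper-right arc; compare radial profile with prediction
ths=np.radians([-90,-60,-30,0,30])
for t in ths:
    u=np.array([np.cos(t),np.sin(t),0]);prof=[]
    for r in np.arange(32,52,1.0):
        q=proj(C,np.array([498,5.5,85])+r*u);prof.append(int(cv2.getRectSubPix(g.astype(np.float32),(1,1),tuple(q.astype(float)))[0,0]))
    print(round(np.degrees(t)),prof)
E
```

```text
bore pred [321.6 267.8] front [321.6 164.9]
[[105 102 106 110 111 109 107 102 102  99 100 103 103 103 103 105 108 104
  100]
 [104 106 101 108 105 105  99 101 100  96 100 104 105 102 105 104 106 106
  108]
 [104 103 105 103 103  98  99  93  91  90  96  95  97 102 102 101 103 106
  106]
 [106 104 106 102  99  96  87  85  82  84  87  84  91  97 103 103 103 104
  105]
 [107 106 103  99  91  81  80  82  83  78  81  81  81  87  96 102 103 104
  106]
 [104 106 103 100  84  79  82  80  82  82  84  84  81  79  89 102 104 103
  104]
 [104 106 100  88  77  78  82  82  81  84  84  84  84  81  80  99 102 107
  102]
 [106 102 100  89  77  78  80  80  82  83  83  80  81  78  78  94 102 105
  100]
 [104 103 100  90  80  77  84  81  80  84  86  81  79  78  80  98 102 106
  106]
 [101 101 100  94  81  80  86  81  78  84  81  82  78  78  86 100 105 102
  104]
 [101 102 103  97  90  77  83  81  78  84  81  84  80  83  97 103 105 101
  103]
 [ 99  97 101 103  97  88  86  80  79  82  86  81  86  89 104 106 103 103
  107]
 [ 98  99 102 103 105 103  99  88  87  86  87  90 102 106 105 101 104 105
  102]
 [ 
[... 323 characters left out ...]
ront col [174, 175, 173, 172, 174, 175, 171, 176, 214, 238, 244, 246, 245, 245, 243, 245]
left [88, 88, 84, 87, 82, 86, 91, 92, 92, 92, 89, 91, 100, 114, 130, 132, 130, 134, 137, 163, 212, 233] [393.6 236.9]
-90 [77, 78, 79, 76, 82, 107, 152, 187, 201, 202, 193, 182, 173, 169, 168, 169, 167, 166, 166, 166]
-60 [77, 78, 74, 76, 78, 98, 143, 180, 196, 202, 197, 186, 177, 175, 172, 171, 168, 170, 172, 173]
-30 [77, 76, 77, 77, 77, 86, 129, 174, 194, 202, 207, 220, 232, 233, 228, 218, 203, 188, 180, 177]
0 [77, 77, 77, 77, 77, 82, 111, 158, 196, 216, 216, 204, 214, 232, 238, 240, 239, 238, 238, 239]
30 [118, 126, 121, 111, 105, 105, 118, 158, 197, 222, 231, 217, 166, 112, 95, 95, 94, 96, 98, 98]
```

The lid is offset only about 0.7 mm in the hand and the pot centre is about (498, 6). I'll move above the pot and lower to just above the seat.

{"name": "servo_tool", "arguments": {
  "rows": [
    [0, 0, 0, 0.6, -28, 0, 1],
    [0, 0, 0, 0.6, -28, 0, 1],
    [0, 0, 0, 0.6, -28, 0, 1],
    [0, 0, 0, 0.5, -27, 0, 1],
    [0, 0, 0, 0, 0, -10, 1],
    [0, 0, 0, 0, 0, -15, 1],
    [0, 0, 0, 0, 0, -15, 1],
    [0, 0, 0, 0, 0, -10, 1],
    [0, 0, 0, 0, 0, -5, 1],
    [0, 0, 0, 0, 0, -4, 1],
    [0, 0, 0, 0, 0, -3, 1],
    [0, 0, 0, 0, 0, 0, 1],
    [0, 0, 0, 0, 0, 0, 1]
  ]
}}

```text
clock: 17.77
eef_pos: [499.1, 5.3, 61.6]
eef_rot: [3.141, -0.0, 0.271]
wrist_force: [0.1, -0.0, -1.6]
finger_gap: 25.0
finger_force: 50.0
```

{"name": "servo_tool", "arguments": {
  "rows": [
    [0, 0, 0, -0.4, 0.7, -1, 1],
    [0, 0, 0, 0, 0, -1, 1],
    [0, 0, 0, 0, 0, -1, 1],
    [0, 0, 0, 0, 0, -0.5, 1],
    [0, 0, 0, 0, 0, 0, 1]
  ]
}}

```text
clock: 18.4
eef_pos: [498.5, 6.0, 57.8]
eef_rot: [-3.142, 0.0, 0.271]
wrist_force: [-0.2, -0.5, -1.4]
finger_gap: 25.0
finger_force: 50.0
```

{"name": "servo_tool", "arguments": {
  "rows": [
    [0, 0, 0, 0, 0, -0.7, 1],
    [0, 0, 0, 0, 0, -0.7, 1],
    [0, 0, 0, 0, 0, 0, 1]
  ]
}}

```text
clock: 18.77
eef_pos: [498.6, 6.0, 57.5]
eef_rot: [3.141, -0.0, 0.271]
wrist_force: [-6.6, -0.8, 12.9]
finger_gap: 24.6
finger_force: 50.0
```

Contact at 13 N at the expected seat height. I'll release, rise and travel towards the rack, taking two wrist views numerically.

{"name": "servo_tool", "arguments": {
  "rows": [
    [0, 0, 0, 0, 0, 0, 0.5],
    [0, 0, 0, 0, 0, 0, 0.5],
    [0, 0, 0, 0, 0, 0, 0.5],
    [0, 0, 0, 0, 0, 10, 0.5],
    [0, 0, 0, 0, 0, 25, 0.5],
    [0, 0, 0, 0, 0, 30, 0.5],
    [0, 0, 0, 0, 0, 35, 0.5],
    [0, 0, -3, 14, -18, 0, 0.5],
    [0, 0, -3, 14, -18, 0, 0.5],
    [0, 0, -3, 14, -18, 0, 0.5],
    [0, 0, -3, 14, -18, 0, 0.5],
    [0, 0, -3, 14, -18, 0, 0.5],
    [0, 0, 0, 0, 0, 0, 0.5],
    [0, 0, 0, 0, 0, 0, 0.5]
  ]
}}

```text
clock: 20.52
eef_pos: [568.1, -83.4, 156.7]
eef_rot: [-3.141, 0.0, 0.01]
wrist_force: [-0.8, -0.0, -0.0]
finger_gap: 47.3
finger_force: 0.0
```

```bash
python3 - <<'E'
from h import *
im,C,st=shot("wrist","w8");print(st["eef_pos"],np.degrees(st["eef_rot"]),st["finger_gap"],st["clock"])
q=proj(C,(665,-175,89));print("red pred",q,"lid neck",proj(C,(498,6,135)))
x0,y0,x1,y1=[int(v) for v in (max(q[0]-60,0),max(q[1]-60,0),q[0]+60,max(q[1]+60,10))]
print("red",blobs(im,lambda h,s,v:(s>120)&((h<8)|(h>172)),(x0,y0,x1,y1),10))
print("white",blobs(im,lambda h,s,v:(s<60)&(v>180),(x0,y0,x1,y1),100))
# lid flange ellipse
h=cv2.cvtColor(im,cv2.COLOR_RGB2HSV)
l=proj(C,(498,6,91));print("lid pred",l);print(blobs(im,lambda h,s,v:(s<60)&(v>180),(int(l[0]-90),int(max(l[1]-90,0)),int(l[0]+90),int(l[1]+90)),100))
E
```

```text
[568.1 -83.4 156.7] [-180.     0.     0.6] 47.268373679402195 20.525
red pred [425.6  95.8] lid neck [217.9 290.4]
red [(np.int32(395), np.float64(420.0), np.float64(97.8), [41, 53, 28, 20])]
white [(np.int32(4044), np.float64(417.5), np.float64(98.9), [0, 35, 111, 61])]
lid pred [232.5 267.8]
[(np.int32(897), np.float64(212.7), np.float64(203.7), [50, 14, 44, 46]), (np.int32(926), np.float64(274.6), np.float64(200.5), [108, 14, 51, 22])]
```

{"name": "servo_tool", "arguments": {
  "rows": [
    [0, 0, 0, 10, -20, 0, 0.6],
    [0, 0, 0, 10, -20, 0, 0.6],
    [0, 0, 0, 10, -20, 0, 0.6],
    [0, 0, 0, 0, 0, 0, 0.6],
    [0, 0, 0, 0, 0, 0, 0.6]
  ]
}}

```text
clock: 21.2
eef_pos: [598.2, -143.0, 156.6]
eef_rot: [-3.141, 0.0, 0.01]
wrist_force: [-0.2, 1.1, -0.1]
finger_gap: 37.5
finger_force: 0.0
```

```bash
python3 - <<'E'
from h import *
im,C,st=shot("wrist","w9");print(st["eef_pos"],np.degrees(st["eef_rot"]),st["finger_gap"],st["clock"])
q=proj(C,(665,-175,89));print("red pred",q)
x0,y0,x1,y1=[int(v) for v in (max(q[0]-70,0),max(q[1]-60,0),q[0]+70,max(q[1]+60,10))]
for n,f in (("red",lambda h,s,v:(s>120)&((h<8)|(h>172))),("yel",lambda h,s,v:(s>120)&(h>18)&(h<35)),("white",lambda h,s,v:(s<60)&(v>180))):
    print(n,blobs(im,f,(x0,y0,x1,y1),10))
E
```

```text
[ 598.2 -143.   156.6] [-180.     0.     0.6] 37.469285969221175 21.2
red pred [357.4 129.8]
red [(np.int32(251), np.float64(355.6), np.float64(130.2), [59, 53, 19, 17])]
yel [(np.int32(216), np.float64(312.8), np.float64(127.7), [18, 51, 16, 17])]
white [(np.int32(4602), np.float64(351.8), np.float64(127.9), [7, 32, 121, 58])]
```

```bash
python3 - <<'E'
from h import *
def CC(n):
    p=np.load(f"pics/{n}.npy");return cam("wrist",dict(eef_pos=p[:3],eef_rot=p[3:]))
A,B=CC("w8"),CC("w9")
print(tri([ray(A,(420,97.8)),ray(B,(355.6,130.2))]))
for z in (65,75,90): print(z,onz(B,(355.6,130.2),z),onz(A,(420,97.8),z))
r,y=onz(B,(355.6,130.2),75),onz(B,(312.8,127.7),75);print(r-y,np.linalg.norm(r-y))
for z in (50,90): print(z,proj(B,(665,-175,z)))
# top disc: outermost edges in each view (radius 8 mm inward)
for C,n in ((A,"w8"),(B,"w9")):
    im=cv2.imread(f"pics/{n}.png")[:,:,::-1].copy();g=cv2.cvtColor(im,cv2.COLOR_RGB2HSV)
    x,y=(int(v) for v in proj(C,(665,-175,75)))
    s=((g[...,1]>120)&((g[...,0]<8)|(g[...,0]>172)))[y-16:y+16,x-22:x+22]
    vv=np.where(s,g[y-16:y+16,x-22:x+22,2],0);print(n,x-22,y-16);print(vv[::2,::2])
E
```

```text
(array([ 664.7, -175. ,   73.7]), [np.float64(0.11392077134068945), np.float64(0.11392077134077283)])
65 [ 664.6 -176.    65. ] [ 665.7 -177.6   65. ]
75 [ 664.6 -174.9   75. ] [ 664.7 -174.5   75. ]
90 [ 664.6 -173.2   90. ] [ 663.2 -169.9   90. ]
[ -1.9 -41.    0. ] 41.06635265298796
50 [353.1 129.7]
90 [357.5 129.8]
w8 398 81
[[  0   0   0   0   0   0   0   0   0   0   0   0   0   0   0   0   0   0
    0   0   0   0]
 [  0   0   0   0   0   0   0   0   0   0   0   0   0   0   0   0   0   0
    0   0   0   0]
 [  0   0   0   0   0   0   0   0   0   0   0   0   0   0   0   0   0   0
    0   0   0   0]
 [  0   0   0   0   0   0   0   0   0   0   0   0   0   0   0   0   0   0
    0   0   0   0]
 [  0   0   0   0   0   0   0   0   0   0   0   0 240 241 240 241 240   0
    0   0   0   0]
 [  0   0   0   0   0   0   0   0   0   0 191 239 241 241 241 241 241 240
    0   0   0   0]
 [  0   0   0   0   0   0   0   0  95 121 231 242 241 241 241 240 241 240
    0   0   0   0]
 [  0   0   0   0   0   0  90  88  86 151 238 243 241 241 242 241 241 241
    0   0   0   0]
 [  0   0   0   0   0  91
[... 1519 characters left out ...]
8 238 237 239 239 237   0   0
    0   0   0   0]
 [  0   0   0   0   0   0   0 107 221 238 237 237 238 238 238 239   0   0
    0   0   0   0]
 [  0   0   0   0   0   0   0 102 205 238 237 237 237 238 236 237   0   0
    0   0   0   0]
 [  0   0   0   0   0   0   0   0 155 233 238 237 237 238 237 237   0   0
    0   0   0   0]
 [  0   0   0   0   0   0   0   0   0 184 232 238 237 237 237   0   0   0
    0   0   0   0]
 [  0   0   0   0   0   0   0   0   0   0   0   0   0   0   0   0   0   0
    0   0   0   0]
 [  0   0   0   0   0   0   0   0   0   0   0   0   0   0   0   0   0   0
    0   0   0   0]
 [  0   0   0   0   0   0   0   0   0   0   0   0   0   0   0   0   0   0
    0   0   0   0]]
```

The red handle top is at (664.3, -174.5), measured height about 90 (blob triangulation gave mid-handle 73.7). The neighbouring yellow rod is 41 mm away, as stated. I'll align with the row and go down with a 28 mm opening.

{"name": "servo_tool", "arguments": {
  "rows": [
    [0, 0, -3, 22, -10.5, 0, 0.7],
    [0, 0, 0, 22, -10.5, 0, 0.7],
    [0, 0, 0, 22, -10.5, 0, 0.7],
    [0, 0, 0, 0, 0, -20, 0.7],
    [0, 0, 0, 0, 0, -20, 0.7],
    [0, 0, 0, 0, 0, -20, 0.7],
    [0, 0, 0, 0, 0, 0, 0.7]
  ]
}}

```text
clock: 22.12
eef_pos: [663.7, -174.8, 94.9]
eef_rot: [-3.141, 0.003, -0.043]
wrist_force: [0.0, -0.5, -0.0]
finger_gap: 28.5
finger_force: 0.0
```

```bash
python3 - <<'E'
from h import *
im,C,st=shot("wrist","w10");p=st["eef_pos"];print(p,np.degrees(st["eef_rot"]),st["finger_gap"],st["clock"])
q=proj(C,(664.3,-174.5,90));print("red top pred",q)
x,y=int(q[0]),int(q[1])
g=cv2.cvtColor(im,cv2.COLOR_RGB2HSV);m=((g[...,1]>120)&((g[...,0]<8)|(g[...,0]>172))&(g[...,2]>50)).astype(np.uint8)
n,l,s,c=cv2.connectedComponentsWithStats(m[y-50:y+50,x-60:x+60])
for i in range(1,n):
    if s[i,4]>30: print(s[i],c[i]+[x-60,y-50],"bbox origin",x-60,y-50)
E
```

```text
[ 663.7 -174.8   94.9] [-180.     0.2   -2.5] 28.48878710661994 22.125
red top pred [321.3 219. ]
[ 50  31  20  30 479] [321.1 213.7] bbox origin 261 168
```

Alignment is confirmed (handle centred at column 321, top disc at row about 218.5 against 219 predicted). I'll descend and grip.

{"name": "servo_tool", "arguments": {
  "rows": [
    [0, 0, 0, 0.4, 0.3, -20, 0.7],
    [0, 0, 0, 0, 0, -20, 0.7],
    [0, 0, 0, 0, 0, -20, 0.7],
    [0, 0, 0, 0, 0, -12, 0.7],
    [0, 0, 0, 0, 0, -6, 0.7],
    [0, 0, 0, 0, 0, 0, 0.7],
    [0, 0, 0, 0, 0, 0, 1],
    [0, 0, 0, 0, 0, 0, 1],
    [0, 0, 0, 0, 0, 0, 1],
    [0, 0, 0, 0, 0, 0, 1]
  ],
  "grip_force": 35
}}

```text
clock: 23.42
eef_pos: [665.3, -175.3, 19.1]
eef_rot: [3.141, -0.001, -0.043]
wrist_force: [-0.2, 0.2, 5.5]
finger_gap: 15.2
finger_force: 35.0
```

Gripped. I'll lift clear and carry the rod to a place where the lid's neck can be seen.

{"name": "servo_tool", "arguments": {
  "rows": [
    [0, 0, 0, 0, 0, 10, 1],
    [0, 0, 0, 0, 0, 30, 1],
    [0, 0, 0, 0, 0, 40, 1],
    [0, 0, 0, 0, 0, 40, 1],
    [0, 0, 0, 0, 0, 38, 1],
    [0, 0, 0, -33, 16, 0, 1],
    [0, 0, 0, -33, 16, 0, 1],
    [0, 0, 0, -33, 16, 0, 1],
    [0, 0, 0, -33, 16, 0, 1],
    [0, 0, 0, -33, 16, 0, 1],
    [0, 0, 0, -33, 16, 0, 1],
    [0, 0, 0, 0, 0, 0, 1],
    [0, 0, 0, 0, 0, 0, 1]
  ]
}}

```text
clock: 25.05
eef_pos: [467.4, -79.4, 176.9]
eef_rot: [3.141, -0.001, -0.043]
wrist_force: [-0.3, -0.2, 0.1]
finger_gap: 15.3
finger_force: 35.0
```

```bash
python3 - <<'E'
from h import *
im,C,st=shot("wrist","w11");p=st["eef_pos"];print(p,np.degrees(st["eef_rot"]),st["finger_gap"],st["clock"])
q=proj(C,(498,6,135));f=proj(C,(498,6,91));print("neck pred",q,"flange pred",f)
x,y=int(q[0]),int(q[1]);h=cv2.cvtColor(im,cv2.COLOR_RGB2HSV);g=cv2.cvtColor(im,cv2.COLOR_RGB2GRAY)
print(x-26,y-26);print(g[y-26:y+27:2,x-26:x+27:2])
# red rod in hand: handle and rod
print("red",blobs(im,lambda h,s,v:(s>120)&((h<8)|(h>172))&(v>40),(280,180,365,300),20))
R=Ro.from_euler("xyz",st["eef_rot"]).as_matrix()
for z in (-71,-31,9): print(z,proj(C,p+R@[0,0,z]))
# flange ellipse
m=((h[...,1]<60)&(h[...,2]>185)).astype(np.uint8);fx,fy=int(f[0]),int(f[1])
print(blobs(im,lambda h,s,v:(s<60)&(v>185),(fx-70,fy-70,fx+70,fy+70),80))
E
```

```text
[467.4 -79.4 176.9] [180.   -0.   -2.5] 15.331824718439185 25.05
neck pred [221.  177.2] flange pred [235.3 170.5]
194 151
[[220 221 220 220 223 220 214 217 222 221 223 224 222 224 224 223 225 226
  226 226 225 225 227 228 228 227 228]
 [221 218 218 218 220 219 215 215 221 223 224 225 225 220 225 221 224 226
  224 225 224 226 226 227 228 231 228]
 [218 220 220 217 222 223 218 214 219 222 224 224 222 222 223 223 222 223
  229 227 224 225 226 227 228 229 229]
 [218 222 220 219 221 222 221 217 214 221 222 224 224 223 224 224 222 220
  216 214 211 202 214 223 228 229 229]
 [216 220 220 221 221 222 222 218 214 218 222 223 224 224 215 210 184 157
  128 113 112 106 127 168 211 228 230]
 [217 220 222 222 219 221 224 223 214 214 219 217 208 186 148 123  98  89
   89  91  90  91  92  98 132 201 229]
 [215 218 221 218 221 219 223 222 218 213 203 181 162 158 163 160 127 103
   92  90  92  94  94  91  93 132 208]
 [218 216 221 221 219 218 221 223 215 191 176 179 179 185 190 193 190 175
  137  97  93  94  92  90  93  91 148]
 [216 216 218 220 219 220 220 221 200 176 182 180 176 181 181 188 196 203
[... 1581 characters left out ...]
3
  227 224 225 224 225 226 225 226 228]
 [154 153 153 157 198 218 219 220 221 220 221 221 219 223 224 218 214 222
  226 226 227 224 224 225 227 225 225]
 [156 151 152 154 166 204 221 220 219 221 219 222 219 222 225 221 216 220
  226 225 226 228 225 226 227 226 226]
 [151 147 152 157 153 169 213 221 221 221 222 222 224 219 225 223 218 217
  223 226 224 228 222 228 225 227 227]
 [151 152 150 160 153 147 198 221 221 221 224 219 224 222 223 223 220 216
  223 226 225 226 225 225 225 228 227]]
red [(np.int32(1442), np.float64(321.1), np.float64(254.3), [26, 46, 32, 56])]
-71 [321.6 262.7]
-31 [321.7 235.9]
9 [321.7 218.1]
[(np.int32(9248), np.float64(250.2), np.float64(158.9), [25, 5, 115, 110])]
```

```bash
python3 - <<'E'
from h import *
im=cv2.imread("pics/w11.png")[:,:,::-1].copy();g=cv2.cvtColor(im,cv2.COLOR_RGB2GRAY)
print(g[204:232,308:338:2]);print(g[270:290,322].tolist(),im[270:290,322,0].tolist())
E
```

```text
[[140 148 152 155 152 150 148 152 158 158 154 148 154 155 150]
 [142 150 155 158 153 148 143 146 151 157 150 152 153 150 150]
 [148 154 156 160 155 149 140 142 151 156 155 152 148 142 138]
 [155 156 159 158 155 149 143 144 146 151 157 157 133 114 111]
 [160 158 164 154 156 151 145 146 143 148 156 159 118  86  87]
 [162 158 160 154 148 150 149 147 150 150 161 152 104  78  77]
 [155 158 159 154 153 156 150 153 152 150 156 130  86  74  78]
 [142 155 158 152 148 153 152 149 145 145 139 104  77  79  77]
 [124 147 147 143 138 144 143 143 118 114 110  83  75  78  74]
 [ 97 128 120 116 107 114 115 109  88  87  85  75  79  78  74]
 [ 86  98  88  84  77  86  86  86  78  78  76  74  76  79  73]
 [ 79  78  76  75  73  74  78  78  77  79  79  77  72  75  74]
 [ 78  75  76  72  70  75  74  73  73  81  78  74  71  71  71]
 [ 80  75  74  75  72  75  80  78  75  78  78  71  72  72  72]
 [ 93  78  76  87  87  76  72  72  71  77  77  72  71  70  69]
 [ 90  81  74 100 110  77  73  74  71  72  73  74  73  73  73]
 [ 81  73  75  93 101  76  72  71  69  69  76  73  74  77  74]
 [ 80  76  76  77  78  73  69  70  71  67  73  70  77  76  77]
 [ 76  75  72  69  71  70  71  72  69  70  68  69  74  75  76]
 [ 78  79  72  71  74  69  71  67  69  70  68  71  78  76  73]
 [ 79  76  74  72  74  69  68  68  68  72  74  71  79  75  73]
 [ 71  86  96  89  76  65  60  58  60  64  75  74  76  74  70]
 [ 53 106 127 117  72  54  47  48  51  57  70  76  73  63  55]
 [ 43 118 147 120  59  44  36  36  38  42  58  71  80  49  44]
 [ 35 122 150  98  45  38  35  33  35  40  47  63  73  51  32]
 [ 35 122 127  67  39  36  30  36  32  37  36  51  69  48  30]
 [ 32 117 105  44  34  35  34  39  35  36  38  40  59  49  21]
 [ 29 106  80  37  36  34  34  37  36  33  36  38  49  39  21]]
[42, 49, 47, 45, 46, 47, 47, 53, 64, 77, 85, 108, 135, 150, 153, 142, 112, 68, 45, 44] [111, 114, 113, 113, 112, 112, 114, 131, 163, 186, 174, 157, 150, 154, 155, 144, 112, 69, 45, 43]
```

Bore at (498.5, 5.5). The rod sits about 1.4 mm towards tool -x in the hand. I'll move over the bore and start the insertion.

{"name": "servo_tool", "arguments": {
  "rows": [
    [0, 0, 0, 8, 21, 0, 1],
    [0, 0, 0, 8, 21, 0, 1],
    [0, 0, 0, 8, 21, 0, 1],
    [0, 0, 0, 8.5, 22, 0, 1],
    [0, 0, 0, 0, 0, -12, 1],
    [0, 0, 0, 0, 0, -12, 1],
    [0, 0, 0, 0, 0, 0, 1]
  ]
}}

```text
clock: 25.98
eef_pos: [498.7, 5.2, 151.1]
eef_rot: [-3.142, 0.002, -0.044]
wrist_force: [-0.5, 0.1, 0.5]
finger_gap: 15.4
finger_force: 35.0
```

```bash
python3 - <<'E'
from h import *
im,C,st=shot("side","s12");t,T,_=shot("top","t12");w,W,st=shot("wrist","w12");p=st["eef_pos"];print(p,st["wrist_force"],st["clock"])
f=lambda h,s,v:(s>120)&((h<8)|(h>172))&(v>40)
q=proj(C,(498.5,5.5,185));print("side red",blobs(im,f,(int(q[0])-25,int(q[1])-30,int(q[0])+25,int(q[1])+40),5))
for z in (111,135,145,185,225): print(z,proj(C,(498.5,5.5,z)),proj(W,(498.5,5.5,z)))
print("wrist red",blobs(w,f,(280,180,365,300),20))
g=cv2.cvtColor(w,cv2.COLOR_RGB2GRAY);print(g[206:244:2,300:344:2])
E
```

```text
[499.4   5.3 152.4] [ 0.9 -0.5  0.3] 26.075
side red [(np.int32(12), np.float64(329.0), np.float64(148.5), [22, 16, 1, 12])]
111 [331.  185.3] [321.5 208.5]
135 [331.4 176.6] [321.5 216.2]
145 [331.6 172.9] [321.5 219.8]
185 [332.2 157.5] [321.4 238.1]
225 [332.9 141.2] [321.3 265.7]
wrist red [(np.int32(1327), np.float64(321.8), np.float64(252.4), [26, 46, 32, 52]), (np.int32(67), np.float64(325.7), np.float64(285.8), [37, 104, 21, 4])]
[[216 186 128 112  89 142 187 203 200 194 195 197 195 208 208 209 174 125
  211 235 233 233]
 [204 137 120 108 114 178 194 192 188 178 173 174 183 189 197 206 204 157
  199 234 234 233]
 [214 132 117 109 152 188 193 187 171 139 120 114 132 159 185 193 197 188
  188 232 233 233]
 [203 129 116 129 178 188 191 178 132 100  95  79  77 106 162 186 192 196
  186 230 235 233]
 [134 118 115 140 179 190 189 156  89  80  92  85  77  75 131 182 188 193
  185 230 233 233]
 [119 118 116 134 148 143 143 110  74  69  80  76  74  72 117 178 185 193
  176 218 233 233]
 [120 118 113 101  96  94  92  79  70  73  72  71  73  74 131 176 181 187
  180 225 233 234]
 [122 1
[... 409 characters left out ...]
0  35  36  39  50  83 115  79
   37  81  86  87]
 [108 101  90  67  27  92  82  43  37  40  42  35  39  37  34  53  93  80
   25  73  84  87]
 [108 104  88  61  23  71  52  38  35  36  35  36  41  41  37  35  58  59
   24  66  87  87]
 [110 111  95  50  17  41  40  38  38  36  41  36  39  39  40  35  39  39
   19  65  87  87]
 [107 110 101  47  15  30  37  36  44  41  39  38  37  37  38  44  38  28
   18  53  82  85]
 [109 110 101  41  13  28  35  35  41  36  38  41  35  37  38  41  37  29
   18  45  87  86]
 [105 105  95  33  17  35  36  36  38  34  33  40  39  33  41  35  37  26
   14  37  80  88]
 [ 87  86  73  24  18  33  36  37  41  34  38  35  37  37  34  37  35  34
   17  29  77  86]]
```

{"name": "servo_tool", "arguments": {
  "rows": [
    [0, 0, 0, 0.3, 0.2, -6, 1],
    [0, 0, 0, 0, 0, -6, 1],
    [0, 0, 0, 0, 0, -5, 1],
    [0, 0, 0, 0, 0, 0, 1]
  ]
}}

```text
clock: 26.62
eef_pos: [499.5, 6.1, 135.0]
eef_rot: [-3.142, 0.001, -0.043]
wrist_force: [-0.9, 0.9, -0.6]
finger_gap: 15.8
finger_force: 35.0
```

No resistance, so the point is in the bore. I'll continue down.

{"name": "servo_tool", "arguments": {
  "rows": [
    [0, 0, 0, 0, 0, -6, 1],
    [0, 0, 0, 0, 0, -6, 1],
    [0, 0, 0, 0, 0, -6, 1],
    [0, 0, 0, 0, 0, -5, 1],
    [0, 0, 0, 0, 0, -3, 1],
    [0, 0, 0, 0, 0, 0, 1]
  ]
}}

```text
clock: 27.38
eef_pos: [499.7, 6.1, 109.3]
eef_rot: [-3.142, 0.0, -0.043]
wrist_force: [-0.3, -0.9, -0.3]
finger_gap: 15.6
finger_force: 35.0
```

{"name": "servo_tool", "arguments": {
  "rows": [
    [0, 0, 0, 0, 0, -2, 1],
    [0, 0, 0, 0, 0, -1.5, 1],
    [0, 0, 0, 0, 0, -1, 1],
    [0, 0, 0, 0, 0, -0.7, 1],
    [0, 0, 0, 0, 0, 0, 1]
  ]
}}

```text
clock: 28.0
eef_pos: [499.7, 6.0, 104.2]
eef_rot: [-3.142, 0.0, -0.043]
wrist_force: [-0.2, 0.5, 0.3]
finger_gap: 15.4
finger_force: 35.0
```

{"name": "servo_tool", "arguments": {
  "rows": [
    [0, 0, 0, 0, 0, -0.7, 1],
    [0, 0, 0, 0, 0, -0.7, 1],
    [0, 0, 0, 0, 0, -0.7, 1],
    [0, 0, 0, 0, 0, 0, 1]
  ]
}}

```text
clock: 28.5
eef_pos: [500.1, 6.0, 103.9]
eef_rot: [3.142, -0.002, -0.043]
wrist_force: [-9.3, 0.1, 18.9]
finger_gap: 15.2
finger_force: 35.0
```

Contact at 103.9 mm, as predicted (handle on the neck). I'll release, rise and go to look at the rod and the valve.

{"name": "servo_tool", "arguments": {
  "rows": [
    [0, 0, 0, 0, 0, 0, 0.6],
    [0, 0, 0, 0, 0, 0, 0.6],
    [0, 0, 0, 0, 0, 0, 0.6],
    [0, 0, 0, 0, 0, 10, 0.6],
    [0, 0, 0, 0, 0, 25, 0.6],
    [0, 0, 0, 0, 0, 25, 0.6],
    [0, 0, 0, -10, 30, 0, 0.6],
    [0, 0, 0, -10, 30, 0, 0.6],
    [0, 0, 0, -10, 30, 0, 0.6],
    [0, 0, 0, 0, 0, 0, 0.6],
    [0, 0, 0, 0, 0, 0, 0.6]
  ]
}}

```text
clock: 29.88
eef_pos: [470.0, 95.7, 162.5]
eef_rot: [3.142, -0.0, -0.043]
wrist_force: [0.5, -0.1, -0.2]
finger_gap: 37.8
finger_force: 0.0
```

```bash
cat > m.py <<'E'
from h import *
import sys
n=sys.argv[1]
im,C,st=shot("wrist",n);p=st["eef_pos"];print(p,np.degrees(st["eef_rot"]),st["finger_gap"],st["clock"])
q=proj(C,(624,138,92));print("ball pred",q)
b=[int(max(v,0)) for v in (q[0]-60,q[1]-60,q[0]+60,q[1]+60)]
print("blk",blobs(im,lambda h,s,v:v<40,b,60)); print("box0",b)
r=proj(C,(498.5,5.5,175));r0=proj(C,(498.5,5.5,135));print("red top pred",r,"bottom",r0)
x,y=[int(v) for v in (r+r0)/2]
print("red",blobs(im,lambda h,s,v:(s>120)&((h<8)|(h>172))&(v>40),(x-70,max(y-60,0),x+70,y+60),20),x-70,max(y-60,0))
E
python3 m.py w13
```

```text
[470.   95.7 162.5] [180.   -0.   -2.5] 37.75078020852722 29.875
ball pred [264.5  27.3]
blk [(np.int32(729), np.float64(264.3), np.float64(25.7), [46, 9, 29, 35])]
box0 [204, 0, 324, 87]
red top pred [452.2 181.5] bottom [431.4 173.2]
red [(np.int32(784), np.float64(443.1), np.float64(177.3), [51, 47, 42, 28])] 371 117
```

{"name": "servo_tool", "arguments": {
  "rows": [
    [0, 0, 0, 22, 15, 0, 1],
    [0, 0, 0, 22, 15, 0, 1],
    [0, 0, 0, 22, 15, 0, 1],
    [0, 0, 0, 0, 0, 0, 1],
    [0, 0, 0, 0, 0, 0, 1]
  ]
}}

```text
clock: 30.55
eef_pos: [535.5, 140.2, 162.0]
eef_rot: [3.141, 0.001, -0.044]
wrist_force: [-0.1, -0.4, -0.7]
finger_gap: 0.3
finger_force: 0.0
```

```bash
python3 m.py w14
```

```text
[535.5 140.2 162. ] [180.    0.   -2.5] 0.2884744721636564 30.55
ball pred [319.8 104.6]
blk [(np.int32(570), np.float64(319.4), np.float64(103.8), [47, 46, 28, 28])]
box0 [259, 44, 379, 164]
red top pred [509.  267.7] bottom [480.7 246.7]
red [(np.int32(943), np.float64(496.1), np.float64(257.8), [48, 42, 48, 38])] 424 197
```

The rod stands as predicted (handle outline matches z 135–175). The ball is at (624.5,138,92). Now the block's direction.

```bash
python3 - <<'E'
from h import *
im=cv2.imread("pics/w14.png")[:,:,::-1].copy();p=np.load("pics/w14.npy");C=cam("wrist",dict(eef_pos=p[:3],eef_rot=p[3:]))
g=cv2.cvtColor(im,cv2.COLOR_RGB2GRAY);print(g[0:136:5,262:382:4])
print(proj(C,(662,150,22)))
E
```

```text
[[159 161 157 153 159 162 166 160 163 164 160 159 161 164 162 154 149 156
  160 162 160 157 167 161 155 160 166 161 160 159]
 [151 163 153 158 154 157 166 158 160 163 161 162 161 164 161 160 158 158
  157 157 167 166 162 159 168 164 158 162 163 163]
 [164 165 160 155 164 162 158 164 159 155 160 159 157 164 162 162 164 160
  162 167 165 152 161 160 164 159 162 157 157 163]
 [160 154 157 159 164 162 164 164 162 157 157 162 165 164 158 163 161 170
  167 159 160 163 159 162 153 156 154 161 164 163]
 [159 160 159 163 163 172 168 165 153 158 159 164 160 165 167 155 151 161
  160 160 165 163 164 162 158 157 157 160 160 166]
 [155 161 164 163 158 158 160 169 158 166 166 162 165 164 160 164 164 168
  166 164 161 167 163 161 160 160 163 158 154 157]
 [160 165 157 157 161 161 164 162 169 169 161 160 166 167 164 161 160 160
  164 159 168 166 159 157 165 164 162 157 160 160]
 [156 158 160 161 162 162 164 166 160 164 163 164 147 148 159 163 167 162
  165 167 161 158 160 162 159 163 162 164 162 165]
 [163 159 156 165 158 162 169 168 162 163 136 134 144 136 154 162 158 164
  158 162 161 155 166 160 
[... 1714 characters left out ...]
9  17  14
  156 163 166 163 168 166 168 163 172 161 167 169]
 [168 162 164 166 165 160 173 165 152  83  70  80  84  14  11  14  18 122
  162 164 165 168 167 161 171 165 160 160 168 162]
 [171 163 167 165 168 169 169 166 168 112  82  85  82 130 159 161 173 168
  170 164 162 166 166 168 169 161 164 163 168 166]
 [170 169 170 176 164 175 168 171 172  88  87  84  84  83 164 166 171 165
  161 162 167 174 171 171 167 164 161 159 164 168]
 [162 169 167 165 168 168 173 169 166  85  85  83  83  84 158 170 167 174
  169 169 166 169 166 167 163 163 164 175 162 166]
 [177 172 169 166 171 169 167 171 168 132  83  82  83 118 166 168 168 169
  165 165 166 169 164 171 161 169 170 168 164 164]]
[307.7  74.1]
```

Block yaw is about 21.5° and the pivot is about (660,152). The ball-to-pivot horizontal distance is 38 mm, consistent with the 80 mm lever, so the end ball position is about (696,167). I'll go behind the ball with closed fingers.

{"name": "servo_tool", "arguments": {
  "rows": [
    [0, 0, 6, 10, -5, -10, 1],
    [0, 0, 6, 14, -5, -20, 1],
    [0, 0, 6, 14, -4, -20, 1],
    [0, 0, 6, 13, -3, -20, 1],
    [0, 0, 0, 0, 0, -25, 1],
    [0, 0, 0, 0, 0, -26, 1],
    [0, 0, 0, 0, 0, 0, 1]
  ]
}}

```text
clock: 31.48
eef_pos: [585.5, 123.4, 39.9]
eef_rot: [-3.141, 0.003, 0.375]
wrist_force: [0.2, 0.8, 0.3]
finger_gap: 0.9
finger_force: 0.0
```

{"name": "servo_tool", "arguments": {
  "rows": [
    [0, 0, 0, 9.3, 3.7, 0, 1],
    [0, 0, 0, 9.3, 3.7, 0, 1],
    [0, 0, 0, 7, 2.8, 0, 1],
    [0, 0, 0, 7, 2.8, 0, 1],
    [0, 0, 0, 7, 2.8, 0, 1],
    [0, 0, 0, 7, 2.8, 0, 1],
    [0, 0, 0, 7, 2.8, 0, 1],
    [0, 0, 0, 7, 2.8, 0, 1],
    [0, 0, 0, 7, 2.8, 0, 1],
    [0, 0, 0, 7, 2.8, 0, 1],
    [0, 0, 0, 5, 2, 0, 1],
    [0, 0, 0, 0, 0, 0, 1]
  ]
}}

```text
clock: 32.98
eef_pos: [666.6, 156.0, 41.0]
eef_rot: [-3.142, -0.0, 0.376]
wrist_force: [0.2, -0.3, 0.0]
finger_gap: 0.4
finger_force: 0.0
```

```bash
python3 - <<'E'
from h import *
for n in ("top","side"):
    im,C,st=shot(n,n+"15");print(n,st["eef_pos"],st["wrist_force"])
    for X in ((624.5,138,92),(695.6,166.6,92)):
        q=proj(C,X);b=[int(v) for v in (q[0]-25,q[1]-25,q[0]+25,q[1]+25)];print(q,blobs(im,lambda h,s,v:v<50,b,8),b[:2])
E
```

```text
top [666.6 156.   41. ] [ 0.2 -0.3  0. ]
[270.9 149. ] [(np.int32(293), np.float64(266.6), np.float64(138.1), [0, 0, 37, 31])] [245, 124]
[260.8 122.9] [(np.int32(556), np.float64(268.0), np.float64(124.0), [0, 0, 50, 50]), (np.int32(226), np.float64(248.3), np.float64(119.4), [0, 16, 28, 14])] [235, 97]
side [666.4 155.9  41.1] [ 0.9  0.1 -0.6]
[360.  154.6] [(np.int32(27), np.float64(380.7), np.float64(145.7), [44, 13, 5, 8]), (np.int32(10), np.float64(364.7), np.float64(168.1), [27, 38, 6, 3]), (np.int32(19), np.float64(370.6), np.float64(172.0), [33, 41, 7, 5])] [335, 129]
[380.2 145.4] [(np.int32(45), np.float64(369.4), np.float64(121.9), [7, 0, 13, 7]), (np.int32(15), np.float64(380.7), np.float64(121.4), [24, 0, 5, 4]), (np.int32(70), np.float64(395.2), np.float64(122.0), [32, 0, 18, 6]), (np.int32(27), np.float64(380.7), np.float64(145.7), [24, 22, 5, 8]), (np.int32(10), np.float64(364.7), np.float64(168.1), [7, 47, 6, 3])] [355, 120]
```

The ball is seen at the predicted end place. I'll push the last few mm gently.

{"name": "servo_tool", "arguments": {
  "rows": [
    [0, 0, 0, 3, 1.2, 0, 1],
    [0, 0, 0, 3, 1.2, 0, 1],
    [0, 0, 0, 2, 0.8, 0, 1],
    [0, 0, 0, 0, 0, 0, 1]
  ]
}}

```text
clock: 33.58
eef_pos: [674.2, 159.0, 41.0]
eef_rot: [-3.142, 0.001, 0.376]
wrist_force: [-3.7, -1.6, 0.4]
finger_gap: 0.5
finger_force: 1.5
```

Light contact force, and the geometry gives a lever angle of about 0.97. I'll back off, rise and verify from the fixed and wrist cameras.

{"name": "servo_tool", "arguments": {
  "rows": [
    [0, 0, 0, -9, -3.5, 0, 1],
    [0, 0, 0, -20, -8, 0, 1],
    [0, 0, 0, -25, -10, 20, 1],
    [0, 0, 0, -25, -10, 40, 1],
    [0, 0, 0, -25, 0, 50, 1],
    [0, 0, 0, -25, 0, 0, 1],
    [0, 0, 0, 0, 0, 0, 1],
    [0, 0, 0, 0, 0, 0, 1],
    [0, 0, 0, 0, 0, 0, 1]
  ]
}}

```text
clock: 34.7
eef_pos: [545.6, 127.5, 150.5]
eef_rot: [-3.141, 0.001, 0.375]
wrist_force: [-0.1, 0.0, 0.5]
finger_gap: 0.4
finger_force: 0.0
```

```bash
python3 - <<'E'
from h import *
f=lambda h,s,v:v<45;rd=lambda h,s,v:(s>120)&((h<8)|(h>172))&(v>40)
rs=[];rr=[]
for n in ("wrist","side","top"):
    im,C,st=shot(n,n+"16");print(n,st["eef_pos"],st["clock"])
    q=proj(C,(694,166,92));b=[max(int(v),0) for v in (q[0]-22,q[1]-22,q[0]+22,q[1]+22)];B=blobs(im,f,b,15);print("ball",q,B,b[:2])
    if B and n!="top": rs.append(ray(C,max(B,key=lambda b:b[0])[1:3]))
    q=proj(C,(498.5,5.5,155));b=[max(int(v),0) for v in (q[0]-40,q[1]-40,q[0]+40,q[1]+40)];B=blobs(im,rd,b,10);print("rod",q,proj(C,(498.5,5.5,175)),proj(C,(498.5,5.5,135)),B,b[:2])
    if B: rr.append(ray(C,max(B,key=lambda b:b[0])[1:3]))
if len(rs)>1:
    X,e=tri(rs);print("ball",X,e)
if len(rr)>1: print("rod mid",tri(rr))
E
```

```text
wrist [545.6 127.5 150.5] 34.7
ball [344.2  21.9] [(np.int32(785), np.float64(345.6), np.float64(19.3), [10, 2, 29, 36])] [322, 0]
rod [442.  329.2] [452.5 346.8] [433.  314.2] [(np.int32(738), np.float64(446.6), np.float64(336.8), [28, 31, 35, 36])] [401, 289]
side [545.6 127.5 150.5] 34.75
ball [379.8 145.6] [(np.int32(51), np.float64(380.7), np.float64(145.7), [20, 19, 8, 8])] [357, 123]
rod [331.7 169.2] [332.  161.5] [331.4 176.6] [(np.int32(112), np.float64(332.0), np.float64(168.4), [38, 31, 7, 18])] [291, 129]
top [545.6 127.4 150.5] 34.8
ball [261.  123.5] [(np.int32(47), np.float64(260.9), np.float64(123.5), [19, 19, 7, 9]), (np.int32(28), np.float64(275.8), np.float64(139.3), [35, 31, 5, 13])] [239, 101]
rod [319.2 194.4] [319.  193.7] [319.4 195. ] [(np.int32(32), np.float64(318.6), np.float64(194.7), [37, 38, 6, 7])] [279, 154]
ball [696.5 165.7  91.5] [np.float64(0.13971321168378564), np.float64(0.13971321168374168)]
rod mid (array([497.5,   4.5, 159.8]), [np.float64(1.8528125391069412), np.float64(1.9358283740004756), np.float64(2.438384010777842)])
```

Every check agrees. The valve ball is at the mirrored end position (696,166,92), the rod's handle spans z 135–175 over the pot, and the arm is clear. I'm handing in.

```bash
python3 -c "
from cell import manip
print(manip.sign_off())"
```

```text
the job is handed in; nothing more can be done
None
```

I handed the job in at about 35 s of the 72 s allowed. The black sample is standing in the pot, the lid is seated, the red rod is down in the neck and the valve is fully thrown. My last camera and force checks agreed with this, but the hand-in returned no verdict.

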